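# Load and wind down the seed-cake press

### The arm

A 7-joint arm with a two-finger parallel gripper is mounted at the origin on the work surface. World frame = base frame: x ahead of the robot, y to its left, z up, the work surface at z = 0. Lengths are in mm, angles in rad, forces in N, time in s.
With the tool pointing down it reaches from about 400 to 875 mm from the base axis. Payload 4.4 kg.
Tool frame: the origin (TCP) lies where the fingers leave the gripper's body, on its centre line; the fingertips stand 73 mm ahead of it and the grasp point (between the pads) lies 54 mm ahead of it; z points along the fingers, y is the line along which they close (so a half turn about z gives the same grasp; the last joint's range is limited). The gripper opens to 85 mm and grips with 20 to 120 N. Pads are 22 mm wide; open, the fingers measure 114 mm over their backs; the gripper's body (76 mm by 85 mm) begins 54 mm behind the grasp point. The pads swing forward as they close: fully open they stand 13 mm farther back than shut.
Start: joints at [1.044, 0.628, 0.038, 1.517, -0.027, 0.996, -0.02], TCP at [289.058, -582.205, 303.913] pointing down, gripper open.
Joint ranges: [-3.06, 3.06], [-0.37, 2.12], [-1.25, 1.32], [0.18, 2.47], [-1.1, 4.24], [0.23, 1.98], [-2.94, 2.94]. Speed limits (rad/s): [2.57, 2.57, 3.14, 3.14, 3.14, 3.14, 3.14].

### API

Orientations are given as [roll, pitch, yaw] about the fixed x, y, z axes, in that order (R = Rz(yaw) Ry(pitch) Rx(roll)).
In Python, from cell import ctrl gives the robot as it stands.
- The arm moves only by the tool send_rows, never from a script. Its argument "rows" is a list that holds one entry, the list of rows, each a list of 6 numbers: the shift along the tool's x, y, z in cm, then the turn, a rotation vector about the tool's x, y, z in rad. In form: [[[tx, ty, tz, wx, wy, wz], ...]]. A call has 1 to 10 rows; each row is the pose to reach, as a shift and turn from the pose commanded when the call began, along the tool's axes at that moment; what a row does not reach only later rows make up. A row lasts 1/10 s, in which the tool goes at most 50 mm and 8.59 degrees, less where a joint would pass 70% of its speed; a pose out of reach is approached as far as the arm can. A call with a gripper value outside its range is refused whole. "grip" is the closure in counts, from 0 (fully open) to 255 (shut), set as the call begins (left out, the last holds). The fingers move at their own pace and stop on an object; the grip force is fixed at half the most. Time passes only in rows, so rows that repeat a pose let the fingers close. It gives the time, the measured TCP pose, the force, the opening and the grip force at its end, in the units of the state.
- ctrl.read_state(): the state, without advancing time (a new reading comes with each control period).
- ctrl.get_image(name): name is "scene" or "top"; returns a dict with "pixels" (400x640x3 uint8, red, green, blue), "fx", "fy", "cx", "cy" (pixels), "D" ([k1, k2, p1, p2, k3] as OpenCV has them; the pictures are not rectified), "extrinsics" (4x4, takes a point from camera to world coordinates). Camera axes: x right, y up, looking along -z (the intrinsics and any distortion apply to the point x, -y, -z); pixel columns grow to the right and rows downward; lengths in mm; the calibration is good to about 2 mm. A picture is of the moment at which its call begins. There is no depth.
- ctrl.finish_job(): hands the job in; it is judged then, once.
The state is a dict: "clock": time; "qpos": joint angles; "qd": joint speeds; "tau": joint torques, N m; "eef_pos": TCP position; "tool_rot": TCP orientation; "force": force on the tool from outside, world axes, zero at the start; "torque": the same for the moment, N m; "width": finger opening in mm; "gripper_force": force on a finger pad.
Only numpy, scipy, OpenCV 4.12 (cv2) and the standard library are available. Lean on these libraries where they do the work, as an engineer would, in place of code of your own. Each camera call takes 0.05 s, during which the arm holds its last target. There are 200 camera calls.

### The job

Load the seed-cake press on the counter: slide the filled mould along the bed and under the platen until it sits fully home against the back stops. Then fit the loose double-ended handle over the square end of the screw, fully down on the shoulder, and wind it clockwise (seen from above) until the platen presses firmly on the mould. Leave the press wound down with the handle still on it, and do not disturb the tubs, the corn cobs or the scoop.

Things in the scene. Friction and masses are not known exactly. Their poses are not given: they have to be found in the camera images.
- press: Bench screw press, bolted down, loading side towards the left. Origin on the counter on the screw axis; z up; +x is the loading direction (mould enters from -x). Grey bed 20 mm thick: x -105 to 100, y +-120 mm, with a front tongue to x -245, y +-80 mm. Columns (22 mm dia.) at x 0, y +-95 mm carry a crosshead bar, x +-22 mm, y +-118 mm, 130 to 165 mm up; its nuts rise to 180 mm.
- seat (a point): On top of the bed (20 mm above the counter) on the screw axis, axes as the press: place of the mould's underside centre when home. Low guide strips at y +-58 mm (10 mm high, x -30 to 62 mm) have flared mouths out to x -70, y +-80 mm. Two back stops, 28 mm high, face x +65 mm at y +-36 mm.
- mould: Filled mould: plain metal box 130 (x) by 110 (y) by 55 mm high, wooden pressing block 7 mm proud of its top (62 mm in all), about 0.8 kg, loose on the bed in front of the press. Origin: centre of the underside, z up, x the way it goes in. Front face (x -65 mm) has a wire handle, 61 mm wide, out to x -94 mm, 40 mm up. 3 mm play each side in the guide strips.
- platen: Pressing plate, 110 (x) by 226 (y) by 14 mm, under the crosshead, hung on the screw and guided by the columns. Origin: centre of its lower face. Starts 4 to 8 mm above the height of the mould's top; comes down 24 mm per turn of the screw and meets the mould's block 82 mm above the counter.
- spindle (a joint): Screw angle (rad); grows turning clockwise seen from above, which lowers screw and platen 3.82 mm per rad. Starts at 0.3 to 1.3; the platen meets a mould in place at about 2.36; the screw comes up solid on its stop at 3.01, which is firm pressing. Takes about 0.2 N m to turn, 0.5 under load; stays where left, does not run back.
- shoulder (a point): Centre of the screw's round shoulder (42 mm dia.), above the crosshead: 195 mm above the counter less the screw's descent; turns with the screw. On it stands the square end: 24 mm square, sides along local x and y, 50 mm tall, the top 6 mm bevelled to 18 mm. The handle's underside rests on the shoulder when fully down.
- handle: Loose press handle, 0.5 kg: dark hub 46 mm square, 44 mm high, with a 26 mm square hole right through, sides parallel to the hub's; 16 mm round bar along local x, 28 mm above the underside, 30 mm ball on each end (centres x +-85 mm; bar bare from 23 to 70 mm). Lies upright left or right of the press. Origin: centre of the hub's underside, z up. Fits in four positions.
- scoop: Aluminium seed scoop, about 210 mm long, 75 mm wide, 38 mm high, lying loose at the other side of the press from the handle. Origin at the underside. To be left alone.
- cob_a: Loose corn cob, 165 mm long, 45 mm thick, beyond and left of the press. Origin at the underside. To be left alone.
- cob_b: Loose corn cob, 165 mm long, 45 mm thick, beyond the press. Origin at the underside. To be left alone.
- tub_a: Loose lidded tub, 84 mm diameter, 85 mm high, right of the press, on the robot's side. Origin at the underside. To be left alone.
- tub_b: Loose lidded tub, 104 mm diameter, 100 mm high, right of the press, at the far side. Origin at the underside. To be left alone.
Things that resemble listed ones, but are neither listed nor needed, are in the scene too. What is shaped like the mould but green is not meant. There is more than one size of the handle; the one meant has the size given above.

How it is judged:
By the outcome, as a careful person would: the job done as asked, in the order asked, and still so for the second after the job is handed in, with the robot touching nothing.
It also fails if it takes over 72 s, if anything falls off the work surface, if the arm or the gripper's body presses on something with over 40 N, if the wrist force passes 120 N, or if a joint passes its speed limit or range.

## Working session

There is one attempt and no reset: what is moved stays moved. The work goes in short steps, Python scripts to look and compute and a tool call to move; the robot and the scene stay as the last step left them, time stands still between calls to the robot, and variables do not carry over. Pictures are saved under pics/ and viewed, at most 10 in all, crops included, and the job is handed in when it is done.

Besides the shell and the picture viewer there is one more tool, called after "Request:" by a JSON object that holds its "method" and its "body". send_rows: Moves the arm, as the interface text tells. Its arguments: {"type":"object","properties":{"rows":{"type":"array","items":{"type":"array","items":{"type":"array","items":{"type":"number"}}}},"grip":{"type":"number"}},"required":["rows"]}

```bash
mkdir -p pics
cat > h.py <<'E'
import numpy as np, cv2
from cell import ctrl
from scipy.spatial.transform import Rotation as R
def grab(n,f=None):
    im=ctrl.get_image(n)
    if f: cv2.imwrite('pics/'+f,im['pixels'][:,:,::-1])
    return im
def ray(im,uv):
    K=np.array([[im['fx'],0,im['cx']],[0,im['fy'],im['cy']],[0,0,1]]);
    p=cv2.undistortPoints(np.array(uv,float).reshape(-1,1,2),K,np.array(im['D'],float)).reshape(-1,2)
    d=np.c_[p[:,0],-p[:,1],-np.ones(len(p))]; E=np.array(im['extrinsics'])
    return E[:3,3],d@E[:3,:3].T
def onz(im,uv,z):
    o,d=ray(im,uv); return o+d*((z-o[2])/d[:,2])[:,None]
def proj(im,P):
    E=np.array(im['extrinsics']); p=(np.atleast_2d(P)-E[:3,3])@E[:3,:3]
    K=np.array([[im['fx'],0,im['cx']],[0,im['fy'],im['cy']],[0,0,1]])
    return cv2.projectPoints(p*[1,-1,-1],np.zeros(3),np.zeros(3),K,np.array(im['D'],float))[0].reshape(-1,2)
E
python3 - <<'E'
from h import *
for n in('scene','top'):
    im=grab(n,n+'0.png'); print(n,im['fx'],im['D'],np.round(im['extrinsics'],2).tolist())
s=ctrl.read_state(); print(s)
E
```

```text
scene 476.50039154624545 [-0.10436567  0.          0.          0.          0.        ] [[0.87, -0.31, 0.37, 934.84], [0.49, 0.57, -0.67, -824.26], [-0.0, 0.76, 0.65, 915.28], [0.0, 0.0, 0.0, 1.0]]
top 363.80295767795343 [-0.06956794  0.          0.          0.          0.        ] [[0.0, 0.99, -0.14, 339.36], [-1.0, 0.0, -0.01, -10.43], [-0.01, 0.14, 0.99, 1217.27], [0.0, 0.0, 0.0, 1.0]]
{'clock': 0.1, 'qpos': array([ 1.04421582,  0.6292755 ,  0.03841943,  1.51826867, -0.02700159,
        0.99631428, -0.01997745]), 'qd': array([ 0.00015897, -0.00215772,  0.00017929, -0.00089245,  0.00170412,
       -0.00024691, -0.00092248]), 'tau': array([ 3.29406765e-03, -5.64525747e+01,  1.22994527e+00, -1.93975157e+01,
        1.11173416e-02,  5.36842301e-03, -1.18254709e-05]), 'eef_pos': array([ 288.86551883, -581.79291121,  303.06609539]), 'tool_rot': array([-3.13984390e+00,  2.77728614e-06,  4.60822672e-01]), 'force': array([-0.18883883,  0.85924544, -0.15791167]), 'torque': array([ 0.01184584,  0.00747869, -0.04911368]), 'gripper_force': 0.0, 'width': 85.1772122004896}
```

View pics/scene0.png

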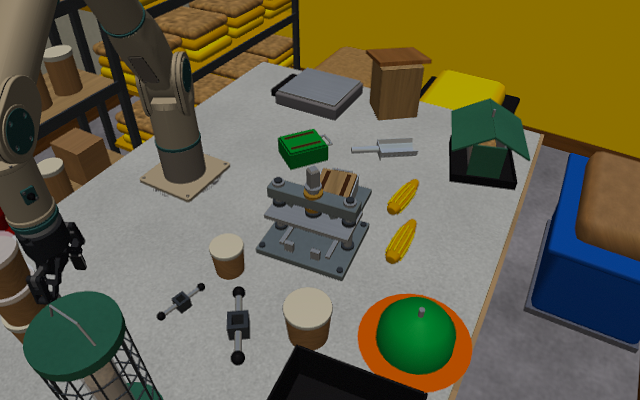

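View pics/top0.png

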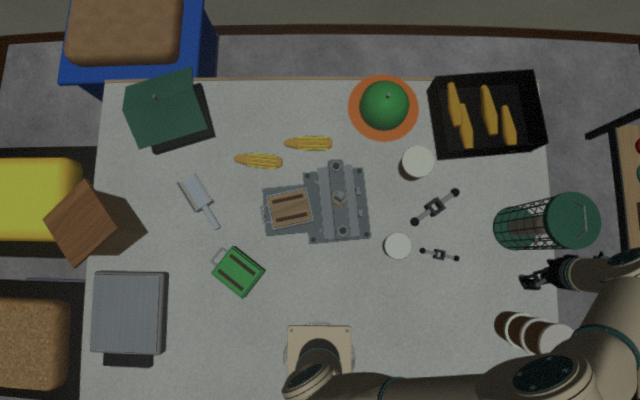

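The top view shows the press near (338,198). The mould is at (288,208) with its wire at (263,212). The large handle, which is the one meant, is at (435,207) with its balls at (413,222) and (456,191). The smaller handle at (440,254) and the green box are decoys. I'll zoom in.

Run:
```python
from h import *
a=cv2.imread('pics/top0.png')[150:262,250:465]; cv2.imwrite('pics/t1.png',cv2.resize(a,None,fx=3.7,fy=3.7,interpolation=cv2.INTER_CUBIC))
a=cv2.imread('pics/scene0.png')[150:380,210:380]; cv2.imwrite('pics/s1.png',cv2.resize(a,None,fx=2.6,fy=2.6,interpolation=cv2.INTER_CUBIC))
```

```text
(no output)
```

View pics/t1.png

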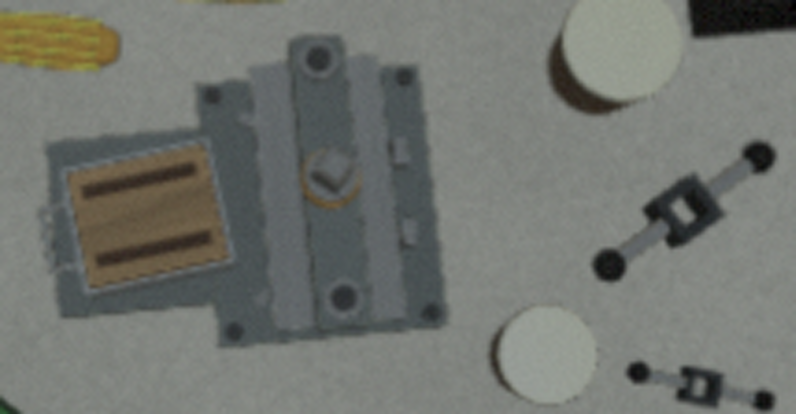

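View pics/s1.png

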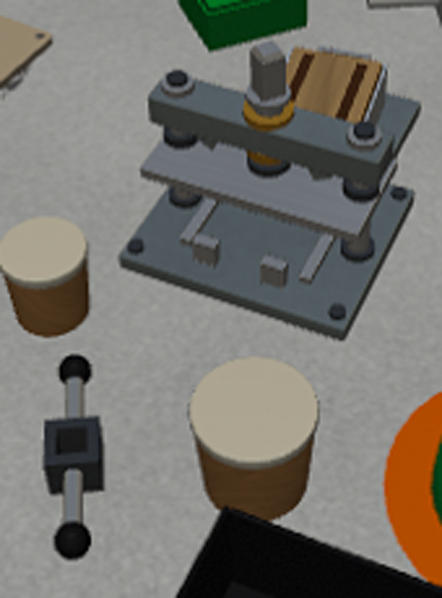

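Run:
```python
from h import *
T=grab('top');S=grab('scene')
t=lambda L:(np.array(L,float)+.5)/3.7-.5+[250,150]
s=lambda L:(np.array(L,float)+.5)/2.6-.5+[210,150]
r=lambda x:np.round(x,1).tolist()
ang=lambda v:np.round(np.degrees(np.arctan2(v[1],v[0])),1)
n=onz(T,t([(318,58),(343,297)]),180);print('nutsT',r(n),ang(n[0]-n[1]),np.linalg.norm(n[0]-n[1]))
n=onz(S,s([(177,78),(365,130)]),180);print('nutsS',r(n),ang(n[1]-n[0]),np.linalg.norm(n[0]-n[1]))
b=onz(T,t([(47,143),(61,317),(445,325),(219,347),(417,66),(195,86)]),20);print('bed',r(b), ang(b[2]-b[3]),ang(b[4]-b[2]))
m=onz(T,t([(66,170),(208,142),(232,261),(88,291)]),75);print('mould',r(m),r(m.mean(0)),ang(m[1]-m[0]),ang(m[2]-m[3]),ang(m[0]-m[3]),ang(m[1]-m[2]),r(np.linalg.norm(np.diff(m,axis=0),axis=1)))
h=onz(T,t([(759,156),(610,265)]),28);print('hT',r(h),r(h.mean(0)),ang(h[0]-h[1]),np.linalg.norm(h[0]-h[1]))
h=onz(S,s([(75,370),(72,540)]),28);print('hS',r(h),r(h.mean(0)),ang(h[0]-h[1]),np.linalg.norm(h[0]-h[1]))
# zoom in on spindle end
a=T['pixels'][175:220,315:365,::-1];b=S['pixels'][158:200,290:336,::-1]
a=cv2.resize(a,(400,360),interpolation=cv2.INTER_CUBIC);b=cv2.resize(b,(394,360),interpolation=cv2.INTER_CUBIC)
cv2.imwrite('pics/sq.png',np.hstack([a,b]))
```

```text
nutsT [[589.8, -47.4, 180.0], [401.5, -66.3, 180.0]] 5.7 189.24537258424428
nutsS [[401.1, -70.7, 180.0], [590.3, -51.6, 180.0]] 5.8 190.20540192284423
bed [[549.2, 192.4, 20.0], [392.2, 175.7, 20.0], [386.6, -165.2, 20.0], [366.5, 34.9, 20.0], [621.3, -143.2, 20.0], [602.1, 58.8, 20.0]] -84.3 5.4
mould [[516.0, 166.0, 75.0], [540.8, 43.8, 75.0], [438.1, 22.4, 75.0], [412.0, 144.7, 75.0]] [476.7, 94.2, 75.0] -78.5 -77.9 11.6 11.8 [124.6, 104.9, 125.0]
hT [[538.2, -450.3, 28.0], [439.6, -311.7, 28.0]] [488.9, -381.0, 28.0] -54.6 170.12791646522618
hS [[436.8, -311.4, 28.0], [535.3, -451.3, 28.0]] [486.1, -381.3, 28.0] 125.1 171.07337251936454
```

View pics/sq.png

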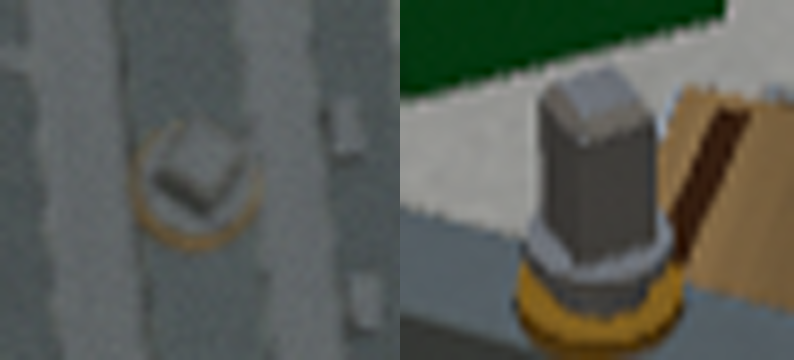

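Run:
```python
from h import *
T=grab('top');S=grab('scene')
s=lambda L:(np.array(L,float)-[400,0]+.5)/8.57-.5+[290,158]
t=lambda L:(np.array(L,float)+.5)/8-.5+[315,175]
r=lambda x:np.round(x,1).tolist()
ang=lambda v:np.round(np.degrees(np.arctan2(v[1],v[0])),1)
for z,L in((236,[(542,103),(588,142),(657,120)]),(192,[(545,232),(586,263),(656,240)])):
    p=onz(S,s(L),z);print(r(p),ang(p[0]-p[1]),ang(p[2]-p[1]),r(np.linalg.norm(np.diff(p,axis=0),axis=1)),r((p[0]+p[2])/2))
p=onz(T,t([(152,180),(208,213),(242,160),(195,120)]),236);print(r(p),r(p.mean(0)))
print(ang(p[1]-p[0]),ang(p[2]-p[1]),ang(p[3]-p[2]),ang(p[0]-p[3]))
```

```text
[[479.3, -64.0, 236.0], [498.8, -72.9, 236.0], [510.4, -55.4, 236.0]] 155.5 56.5 [21.5, 21.0] [494.9, -59.7, 236.0]
[[480.3, -65.5, 192.0], [497.1, -71.7, 192.0], [509.2, -53.5, 192.0]] 159.6 56.4 [17.9, 21.9] [494.7, -59.5, 192.0]
[[487.6, -39.7, 236.0], [476.3, -58.7, 236.0], [494.6, -70.4, 236.0], [508.4, -54.4, 236.0]] [491.7, -55.8, 236.0]
-120.7 -32.5 49.2 144.7
```

Press axis is at about (495.5, -59), with its +x direction at -84.3°. The mould's wire is near (460, 173), mould yaw -78°. The square end is turned to about 58° modulo 90, and the large handle is at (487.5, -381) with its bar at 125°. Next is a helper that turns targets into rows.

```bash
cat > mv.py <<'E'
import sys
from h import *
def go(x,y,z,yaw,cur=None):
    s=ctrl.read_state(); p=np.array(s['eef_pos']) if cur is None else np.array(cur[:3])
    A=R.from_euler('xyz',s['tool_rot']) if cur is None else R.from_euler('xyz',[np.pi,0,np.radians(cur[3])])
    B=R.from_euler('xyz',[np.pi,0,np.radians(yaw)])
    print('go',(x,y,z,yaw),np.round(A.inv().apply(np.array([x,y,z])-p)/10,2),np.round((A.inv()*B).as_rotvec(),3))
if __name__=='__main__':
    s=ctrl.read_state(); print(round(s['clock'],2),np.round(s['qpos'],2),np.round(s['eef_pos'],1),np.round(np.degrees(s['tool_rot']),1),np.round(s['force'],1),np.round(s['torque'],2),round(s['width'],1),s['gripper_force'])
    for a in sys.argv[1:]:
        go(*map(float,a.split(',')))
E
python3 mv.py 400,-350,380,45 459.5,173,260,101.8 459.5,173,113,101.8
```

```text
0.3 [ 1.04  0.63  0.04  1.52 -0.03  1.   -0.02] [ 289.  -582.1  303.6] [-180.    -0.    26.4] [ 0.9 -0.3  0.6] [-0.02 -0.02 -0.02] 85.4 0.0
go (400.0, -350.0, 380.0, 45.0) [ 20.26 -15.86  -7.63] [-0.001 -0.    -0.325]
go (459.5, 173.0, 260.0, 101.8) [ 48.84 -60.05   4.4 ] [-1.000e-03 -0.000e+00 -1.316e+00]
go (459.5, 173.0, 113.0, 101.8) [ 48.84 -60.04  19.1 ] [-1.000e-03 -0.000e+00 -1.316e+00]
```

Request:
{"method": "send_rows", "body": {"rows": [[[20,-16,-7.6,0,0,-0.32],[20,-16,-7.6,0,0,-0.32],[20,-16,-7.6,0,0,-0.32],[20,-16,-7.6,0,0,-0.32],[20,-16,-7.6,0,0,-0.32],[20,-16,-7.6,0,0,-0.32],[48.8,-60,-7.6,0,0,-1.316],[48.8,-60,-7.6,0,0,-1.316],[48.8,-60,-7.6,0,0,-1.316],[48.8,-60,-7.6,0,0,-1.316]]], "grip": 0}}

```text
clock: 1.3
eef_pos: [420.6, -149.5, 380.2]
tool_rot: [3.141, 0.0, 1.387]
force: [1.6, 0.6, -0.1]
width: 85.4
gripper_force: 0.0
```

```bash
python3 mv.py 459.5,173,260,101.8 459.5,173,113,101.8
```

```text
1.3 [ 0.51  0.25 -0.29  1.94  0.09  0.96 -0.01] [ 420.6 -149.5  380.2] [179.9   0.   79.4] [ 1.6  0.6 -0.1] [-0.02 -0.04 -0.02] 85.4 0.0
go (459.5, 173.0, 260.0, 101.8) [32.42 -2.09 12.01] [ 0.001  0.    -0.39 ]
go (459.5, 173.0, 113.0, 101.8) [32.42 -2.11 26.71] [ 0.001  0.    -0.39 ]
```

Request:
{"method": "send_rows", "body": {"rows": [[[32.4,-2.1,2,0,0,-0.39],[32.4,-2.1,2,0,0,-0.39],[32.4,-2.1,2,0,0,-0.39],[32.4,-2.1,2,0,0,-0.39],[32.4,-2.1,2,0,0,-0.39],[32.4,-2.1,2,0,0,-0.39],[32.4,-2.1,8,0,0,-0.39],[32.4,-2.1,16,0,0,-0.39],[32.4,-2.1,20,0,0,-0.39],[32.4,-2.1,20,0,0,-0.39]]]}}

```text
clock: 2.3
eef_pos: [460.3, 170.6, 177.3]
tool_rot: [-3.139, 0.0, 1.771]
force: [0.5, -0.5, -0.2]
width: 85.4
gripper_force: 0.0
```

```bash
python3 - <<'E'
from h import *
T=grab('top');S=grab('scene')
a=T['pixels'][150:260,230:370,::-1];b=S['pixels'][110:260,240:390,::-1]
cv2.imwrite('pics/c1.png',np.hstack([cv2.resize(a,(445,350),interpolation=cv2.INTER_CUBIC),cv2.resize(b,(350,350),interpolation=cv2.INTER_CUBIC)]))
E
python3 mv.py 459.5,173,180,101.8 459.5,173,113,101.8
```

```text
2.4 [-0.18  0.63 -0.35  2.06  0.41  0.53 -0.62] [458.8 169.8 176.2] [-1.795e+02  1.000e-01  1.015e+02] [-0.3 -0.2  0.4] [-0.08  0.04  0.03] 85.7 0.0
go (459.5, 173.0, 180.0, 101.8) [ 0.3   0.13 -0.39] [-0.009  0.002 -0.005]
go (459.5, 173.0, 113.0, 101.8) [0.31 0.19 6.31] [-0.009  0.002 -0.005]
```

View pics/c1.png

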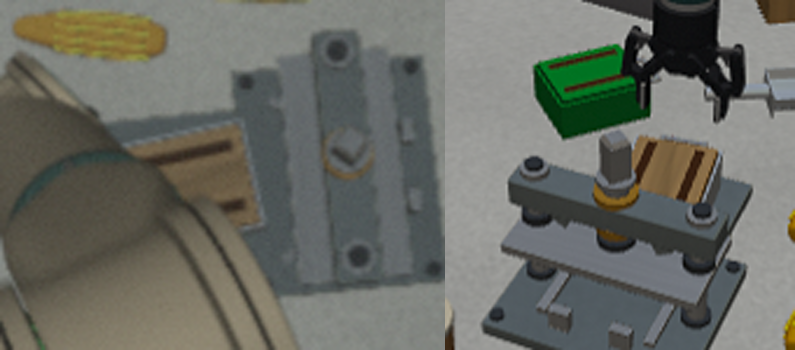

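The gripper hangs over the wire, clear of the green box. I'll lower it and close.

Request:
{"method": "send_rows", "body": {"rows": [[[0.3,0.15,1.5,0,0,0],[0.3,0.15,3,0,0,0],[0.3,0.15,4.5,0,0,0],[0.3,0.15,5.5,0,0,0],[0.3,0.15,6.3,0,0,0],[0.3,0.15,6.3,0,0,0]]]}}

```text
clock: 3.0
eef_pos: [462.4, 174.0, 117.0]
tool_rot: [3.142, 0.0, 1.771]
force: [0.6, 0.4, 0.3]
width: 85.3
gripper_force: 0.0
```

Request:
{"method": "send_rows", "body": {"rows": [[[0,0,0,0,0,0],[0,0,0,0,0,0],[0,0,0,0,0,0],[0,0,0,0,0,0],[0,0,0,0,0,0],[0,0,0,0,0,0],[0,0,0,0,0,0]]], "grip": 200}}

```text
clock: 3.7
eef_pos: [461.9, 173.9, 118.1]
tool_rot: [3.141, 0.0, 1.771]
force: [-3.0, -0.0, 10.5]
width: 58.5
gripper_force: 61.9
```

```bash
python3 mv.py
```

```text
3.7 [-0.24  0.73 -0.26  2.09  0.48  0.38 -0.68] [461.9 173.9 118.1] [180.    0.  101.5] [-3.  -0.  10.5] [-0.19  0.79 -0.  ] 58.5 61.94107197225094
```

Request:
{"method": "send_rows", "body": {"rows": [[[0,0.15,-0.05,0,0,0.015],[-0.03,0.35,-0.1,0,0,0.035],[-0.05,0.55,-0.1,0,0,0.055],[-0.08,0.8,-0.1,0,0,0.08],[-0.11,1.05,-0.1,0,0,0.1],[-0.11,1.05,-0.1,0,0,0.1],[-0.11,1.05,-0.1,0,0,0.1]]]}}

```text
clock: 4.4
eef_pos: [472.1, 175.5, 118.2]
tool_rot: [-3.14, -0.0, 1.669]
force: [-3.7, 1.3, 6.3]
width: 58.8
gripper_force: 65.4
```

```bash
python3 mv.py
python3 - <<'E'
from h import *
T=grab('top');S=grab('scene')
a=T['pixels'][150:260,230:370,::-1];b=S['pixels'][110:260,240:390,::-1]
cv2.imwrite('pics/c2.png',np.hstack([cv2.resize(a,(445,350),interpolation=cv2.INTER_CUBIC),cv2.resize(b,(350,350),interpolation=cv2.INTER_CUBIC)]))
E
```

```text
4.4 [-0.25  0.74 -0.24  2.06  0.43  0.4  -0.73] [472.1 175.5 118.2] [-179.9   -0.    95.6] [-3.7  1.3  6.3] [ 0.27  0.87 -0.28] 58.8 65.4478282481432
```

View pics/c2.png

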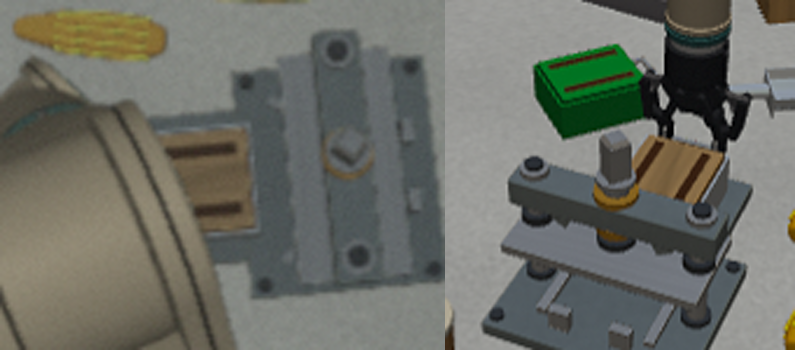

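The mould is now square to the press: front edge (247,125)–(258,233) is parallel to the nut line. I'll slide it in.

Request:
{"method": "send_rows", "body": {"rows": [[[-0.6,0,0,0,0,0],[-1.6,0,0,0,0,0],[-2.8,0,0,0,0,0],[-4,0,0,0,0,0],[-5.2,0,0,0,0,0],[-6.4,0,0,0,0,0],[-7.6,0,0,0,0,0],[-8.8,0,0,0,0,0],[-10,0,0,0,0,0],[-11,0,0,0,0,0]]]}}

```text
clock: 5.5
eef_pos: [484.9, 67.3, 118.2]
tool_rot: [3.139, -0.003, 1.67]
force: [-0.3, 6.2, 2.9]
width: 58.4
gripper_force: 65.2
```

Request:
{"method": "send_rows", "body": {"rows": [[[-0.5,0,0,0,0,0],[-1,0,0,0,0,0],[-1.5,0,0,0,0,0],[-2,0,0,0,0,0],[-2.4,0,0,0,0,0],[-2.8,0,0,0,0,0],[-2.8,0,0,0,0,0],[-2.8,0,0,0,0,0]]]}}

```text
clock: 6.3
eef_pos: [487.5, 38.9, 118.2]
tool_rot: [3.139, -0.002, 1.671]
force: [2.2, 5.0, 3.0]
width: 58.2
gripper_force: 65.2
```

```bash
python3 mv.py
```

```text
6.3 [ 0.04  0.73 -0.27  2.1   0.5   0.37 -0.53] [487.5  38.9 118.2] [ 1.799e+02 -1.000e-01  9.570e+01] [2.2 5.  3. ] [ 1.1   0.12 -0.15] 58.2 65.16614533960819
```

Request:
{"method": "send_rows", "body": {"rows": [[[-0.3,0,0,0,0,0],[-0.6,0,0,0,0,0],[-0.9,0,0,0,0,0],[-1.1,0,0,0,0,0],[-1.2,0,0,0,0,0],[-1.3,0,0,0,0,0]]]}}

```text
clock: 6.9
eef_pos: [488.3, 26.6, 118.2]
tool_rot: [3.14, -0.002, 1.672]
force: [-0.2, 6.8, 3.7]
width: 58.5
gripper_force: 65.3
```

Request:
{"method": "send_rows", "body": {"rows": [[[-0.15,0,0,0,0,0],[-0.3,0,0,0,0,0],[-0.4,0,0,0,0,0]]]}}

```text
clock: 7.2
eef_pos: [488.7, 22.6, 118.2]
tool_rot: [3.14, -0.002, 1.672]
force: [-1.0, 7.0, 4.3]
width: 58.5
gripper_force: 65.3
```

Request:
{"method": "send_rows", "body": {"rows": [[[-0.15,0,0,0,0,0],[-0.3,0,0,0,0,0],[-0.4,0,0,0,0,0]]]}}

```text
clock: 7.5
eef_pos: [488.7, 21.6, 118.2]
tool_rot: [3.139, -0.006, 1.674]
force: [-2.8, 15.5, 4.7]
width: 58.2
gripper_force: 65.3
```

Request:
{"method": "send_rows", "body": {"rows": [[[-0.1,0,0,0,0,0],[-0.2,0,0,0,0,0]]]}}

```text
clock: 7.7
eef_pos: [488.8, 21.4, 118.2]
tool_rot: [3.139, -0.009, 1.675]
force: [-2.6, 19.6, 5.2]
width: 58.7
gripper_force: 65.4
```

```bash
python3 - <<'E'
from h import *
T=grab('top');S=grab('scene')
a=T['pixels'][150:260,230:370,::-1];b=S['pixels'][140:290,240:390,::-1]
cv2.imwrite('pics/c3.png',np.hstack([cv2.resize(a,(445,350),interpolation=cv2.INTER_CUBIC),cv2.resize(b,(350,350),interpolation=cv2.INTER_CUBIC)]))
E
python3 mv.py
```

```text
7.8 [ 0.09  0.73 -0.28  2.1   0.51  0.37 -0.49] [488.8  21.4 118.2] [179.8  -0.5  96. ] [-3.1 17.7  5.2] [ 3.65  1.04 -0.38] 58.6 65.36867089569569
```

View pics/c3.png

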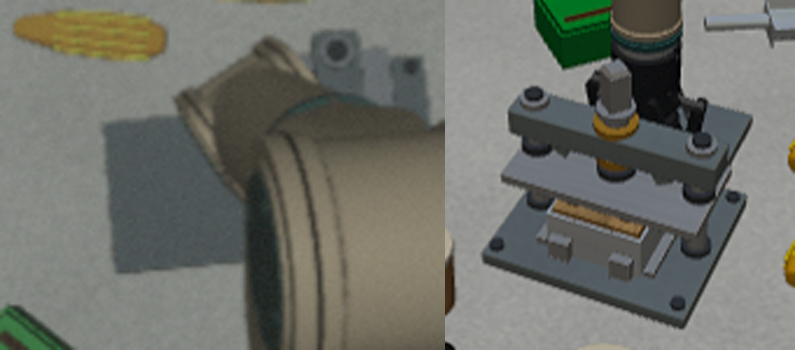

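The mould is against both back stops: contact force rose as the motion stopped, and in the scene view its back face meets the stops at (557,247) and (620,265). I'll ease off, release and retreat.

Request:
{"method": "send_rows", "body": {"rows": [[[0.25,0,0,0,0,0],[0.35,0,0,0,0,0]]]}}

```text
clock: 8.0
eef_pos: [488.7, 21.8, 118.2]
tool_rot: [3.14, -0.004, 1.673]
force: [-0.9, 8.8, 4.7]
width: 58.2
gripper_force: 65.3
```

Request:
{"method": "send_rows", "body": {"rows": [[[0,0,0,0,0,0],[0,0,0,0,0,0],[0,0,0,0,0,0],[0,0,0,0,0,0],[0.2,0,-1,0,0,0],[0.6,0,-3,0,0,0],[1,0,-6,0,0,0],[2,0,-10,0,0,0],[4,0,-15,0,0,0],[6,0,-20,0,0,0]]], "grip": 0}}

```text
clock: 9.0
eef_pos: [482.3, 75.0, 313.3]
tool_rot: [3.141, 0.0, 1.669]
force: [1.5, 0.6, 0.3]
width: 85.6
gripper_force: 0.0
```

```bash
python3 - <<'E'
from h import *
T=grab('top');S=grab('scene')
a=T['pixels'][150:260,230:370,::-1];b=S['pixels'][140:290,240:390,::-1]
cv2.imwrite('pics/c4.png',np.hstack([cv2.resize(a,(445,350),interpolation=cv2.INTER_CUBIC),cv2.resize(b,(350,350),interpolation=cv2.INTER_CUBIC)]))
E
python3 mv.py 487.5,-380,250,125.2 487.5,-380,84,125.2
```

```text
9.1 [ 0.15  0.42 -0.51  1.93  0.27  0.85 -0.4 ] [485.4  78.9 317.6] [ 1.792e+02 -1.000e-01  9.590e+01] [ 0.2 -0.3  0.3] [ 0.02 -0.02  0.01] 85.4 0.0
go (487.5, -380.0, 250.0, 125.2) [-45.68  -4.6    6.6 ] [ 0.014  0.001 -0.511]
go (487.5, -380.0, 84.0, 125.2) [-45.71  -4.82  23.2 ] [ 0.014  0.001 -0.511]
```

Request:
{"method": "send_rows", "body": {"rows": [[[0,0,-5,0,0,0],[-4,0,-6,0,0,-0.05],[-45.7,-4.7,-6,0,0,-0.51],[-45.7,-4.7,-6,0,0,-0.51],[-45.7,-4.7,-6,0,0,-0.51],[-45.7,-4.7,-6,0,0,-0.51],[-45.7,-4.7,-6,0,0,-0.51],[-45.7,-4.7,-6,0,0,-0.51],[-45.7,-4.7,-6,0,0,-0.51],[-45.7,-4.7,-6,0,0,-0.51]]]}}

```text
clock: 10.1
eef_pos: [480.8, -355.1, 371.1]
tool_rot: [-3.141, 0.0, 2.179]
force: [1.2, 0.4, 0.1]
width: 85.3
gripper_force: 0.0
```

```bash
python3 mv.py 487.5,-380.5,150,125.2 487.5,-380.5,86,125.2
```

```text
10.1 [ 0.93  0.53 -0.55  1.57  0.3   1.12  0.92] [ 480.8 -355.1  371.1] [-180.     0.   124.9] [1.2 0.4 0.1] [ 0.02 -0.11 -0.04] 85.3 0.0
go (487.5, -380.5, 150.0, 125.2) [-2.46 -0.88 22.11] [-0.001  0.    -0.006]
go (487.5, -380.5, 86.0, 125.2) [-2.46 -0.88 28.51] [-0.001  0.    -0.006]
```

View pics/c4.png

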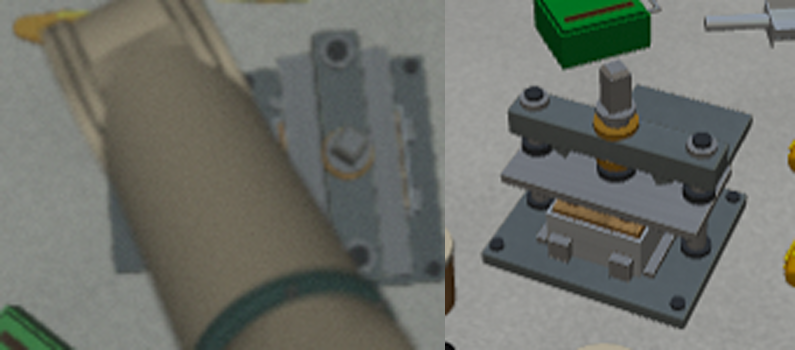

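The scene view shows the mould home under the platen, touching the stops. I'll settle over the handle.

Request:
{"method": "send_rows", "body": {"rows": [[[0,0,5,0,0,0],[0,0,10,0,0,0],[0,0,14,0,0,0],[0,0,18,0,0,0],[0,0,18,0,0,0],[0,0,18,0,0,0]]]}}

```text
clock: 10.7
eef_pos: [481.9, -352.8, 191.3]
tool_rot: [-3.141, -0.001, 2.18]
force: [1.1, -0.5, -0.2]
width: 85.4
gripper_force: 0.0
```

```bash
python3 mv.py 487.5,-380.5,130,125.2 487.5,-380.5,81,125.2
```

```text
10.7 [ 0.86  0.73 -0.45  1.76  0.44  0.75  0.79] [ 481.9 -352.8  191.3] [-180.    -0.   124.9] [ 1.1 -0.5 -0.2] [-0.   -0.01 -0.06] 85.4 0.0
go (487.5, -380.5, 130.0, 125.2) [-2.59 -1.13  6.13] [-0.    -0.001 -0.005]
go (487.5, -380.5, 81.0, 125.2) [-2.6  -1.13 11.03] [-0.    -0.001 -0.005]
```

Request:
{"method": "send_rows", "body": {"rows": [[[-2.6,-1.1,1,0,0,0],[-2.6,-1.1,4,0,0,0],[-2.6,-1.1,6,0,0,0],[-2.6,-1.1,8,0,0,0],[-2.6,-1.1,9.5,0,0,0],[-2.6,-1.1,10.5,0,0,0],[-2.6,-1.1,11,0,0,0],[-2.6,-1.1,11,0,0,0]]]}}

```text
clock: 11.5
eef_pos: [488.1, -380.3, 81.1]
tool_rot: [3.142, 0.0, 2.181]
force: [0.3, -0.7, -0.6]
width: 85.4
gripper_force: 0.0
```

Request:
{"method": "send_rows", "body": {"rows": [[[0,0,0,0,0,0],[0,0,0,0,0,0],[0,0,0,0,0,0],[0,0,0,0,0,0],[0,0,0,0,0,0],[0,0,0,0,0,0],[0,0,0,0,0,0],[0,0,0,0,0,0]]], "grip": 230}}

```text
clock: 12.3
eef_pos: [488.3, -380.4, 81.6]
tool_rot: [3.141, 0.001, 2.181]
force: [-1.4, -0.2, 5.9]
width: 45.5
gripper_force: 63.0
```

```bash
python3 mv.py
```

```text
12.3 [ 0.84  0.91 -0.37  1.74  0.53  0.59  0.76] [ 488.3 -380.4   81.6] [1.800e+02 1.000e-01 1.249e+02] [-1.4 -0.2  5.9] [0.07 0.16 0.03] 45.5 63.02716612815857
```

Request:
{"method": "send_rows", "body": {"rows": [[[0,0,-2,0,0,0],[0,0,-6,0,0,0],[0,0,-11,0,0,0],[0,0,-16,0,0,0],[0,0,-20,0,0,0],[0,0,-23,0,0,0],[0,0,-25,0,0,0],[0,0,-25.5,0,0,0],[0,0,-25.5,0,0,0]]]}}

```text
clock: 13.2
eef_pos: [487.4, -380.0, 335.1]
tool_rot: [-3.141, -0.001, 2.181]
force: [-0.4, 0.1, -6.1]
width: 45.1
gripper_force: 63.4
```

```bash
python3 mv.py 495.3,-59,340,148
python3 - <<'E'
from h import *
S=grab('scene');s=ctrl.read_state();p=np.array(s['eef_pos']);yw=s['tool_rot'][2]
b=np.array([np.cos(yw),np.sin(yw)])
exp=[np.r_[p[:2]+k*85*b,p[2]-81.6+28] for k in(1,-1)]
print(proj(S,exp).round(1))
g=cv2.cvtColor(S['pixels'],cv2.COLOR_RGB2GRAY)
for q in proj(S,exp):
    u,v=q.astype(int);w=g[v-14:v+15,u-14:u+15]
    print(u,v);print(w[::2,::2])
E
```

```text
13.2 [ 0.94  0.6  -0.54  1.56  0.33  1.08  0.93] [ 487.4 -380.   335.1] [-180.    -0.   124.9] [-0.4  0.1 -6.1] [-0.04  0.    0.02] 45.1 63.38722229003906
go (495.3, -59.0, 340.0, 148.0) [25.86 19.03 -0.48] [-0.    -0.001 -0.402]
[[225.2 212. ]
 [221.  278.9]]
225 212
[[ 16  16  17  15  13  14  15  13  14  12  12  10   9 130 158]
 [ 14  15  14  15  12  15  16  14  15  13  12  11  10   8 130]
 [ 16  17  16  13  14  14  14  14  13  11  13  13  13  24  24]
 [ 15  14  14  17  12  15  14  14  13  12  17  29  17  16  60]
 [ 16  15  16  14  12  12  15  13  13  12  15  16  18  19  15]
 [ 17  15  15  15  12  13  14  12  14  16  16  16  16  17  11]
 [ 17  16  14  15  14  17  20  18  16  16  15  16  15  12  75]
 [ 15  13  13  17  16  29  33  27  12  16  14  16  15  20 158]
 [ 14  15  14  16  16  28  24  23  14  15  16  14   8 156 162]
 [ 16  14  17  16  14  13  15  17  15  16  14  13   4 160 158]
 [ 14  16  14  16  16  14  15  15  15  15  13  21  11 147 156]
 [ 16  14  15  13  15  14  12  12  14  16  13  32  15  95 163]
 [ 17  15  16  16  15  15  15  16  23  17  13  30  18   7 143]
 [ 10   9   
[... 368 characters left out ...]
8  57]
 [162 153 155 157 160  10  12  16  13  13  47  62  59  58  57]
 [152 154 159 160   6  18  19  22  17  15  10  44  56  57  57]
 [159 159 160  36  16  19  24  26  19  16  12  17  60  55  52]
 [155 154 156   2  16  18  22  24  18  14  12  11  53  49  87]
 [156 154 161   0  14  18  21  19  16  13  10  16 165 161 158]
 [158 158 160  21  13  15  16  15  15  14   5  91 152 153 155]
 [155 160 162 172   1  11  12  12   8   6  16 163 160 159 157]
 [158 157 161 162 128  28   1   1   1  39 151 157 160 156 162]
 [162 152 158 157 160 162 129 127 155 168 156 156 152 149 154]
 [159 150 159 157 158 157 158 160 159 157 156 156 160 166 158]
 [154 157 156 162 156 154 160 159 156 152 160 158 157 153 157]]
```

Request:
{"method": "send_rows", "body": {"rows": [[[2,1.5,-0.5,0,0,-0.04],[5.5,4,-0.5,0,0,-0.09],[9.5,7,-0.5,0,0,-0.15],[13.5,10,-0.5,0,0,-0.21],[17.5,13,-0.5,0,0,-0.27],[21.5,16,-0.5,0,0,-0.33],[24.5,18,-0.5,0,0,-0.38],[25.9,19.1,-0.5,0,0,-0.402],[25.9,19.1,-0.5,0,0,-0.402],[25.9,19.1,-0.5,0,0,-0.402]]]}}

```text
clock: 14.25
eef_pos: [495.6, -59.3, 339.6]
tool_rot: [-3.14, -0.002, 2.582]
force: [-0.1, -0.0, -5.9]
width: 45.4
gripper_force: 63.1
```

```bash
cat > balls.py <<'E'
from h import *
s=ctrl.read_state();p=np.array(s['eef_pos']);yw=s['tool_rot'][2]
b=np.array([np.cos(yw),np.sin(yw)])
exp=[np.r_[p[:2]+k*85*b,p[2]-81.6+28] for k in(1,-1)]
for n in('scene','top'):
    I=grab(n,n+'_h.png'); g=I['pixels'].max(2)
    lab=cv2.connectedComponentsWithStats((g<32).astype(np.uint8),connectivity=4)
    for e,q in zip(exp,proj(I,exp)):
        d=np.hypot(*(lab[3]-q).T); L=[i for i in np.argsort(d)[:6] if d[i]<12 and lab[2][i,4]>12]
        print(n,np.round(e,1),'expected',q.round(1),[(lab[3][i].round(1).tolist(),lab[2][i].tolist()) for i in L])
E
python3 mv.py 496.2,-58.6,324,148; python3 balls.py
```

```text
14.25 [ 0.56  0.44 -0.7   1.87  0.34  0.96  0.71] [495.6 -59.3 339.6] [-1.799e+02 -1.000e-01  1.480e+02] [-0.1 -0.  -5.9] [-0.03  0.06 -0.  ] 45.4 63.139718770980835
go (496.2, -58.6, 324.0, 148.0) [-0.02  0.09  1.56] [-0.002 -0.002 -0.001]
scene [423.5 -14.2 286. ] expected [296.1 135. ] []
scene [ 567.6 -104.4  286. ] expected [331.8 173.3] [([331.1, 173.4], [325, 168, 13, 12, 131])]
top [423.5 -14.2 286. ] expected [324.2 218.8] []
top [ 567.6 -104.4  286. ] expected [358.8 164.1] []
```

Run:
```python
from h import *
a=cv2.cvtColor(cv2.imread('pics/scene0.png'),cv2.COLOR_BGR2GRAY); print(a[172:190,303:324])
t=cv2.cvtColor(cv2.imread('pics/top0.png'),cv2.COLOR_BGR2GRAY); print(t[187:205,329:350])
```

```text
[[144 148 156  77  52  68  89  91  95 102 102 103  94  96  90  72  73 159
  108 105 106]
 [147 150 155  77  54  53  68  81  91  94  96  91  74  75  59  58  53 147
  120 105 108]
 [149 149 154  77  54  55  54  66  98  73  74  58  59  60  59  60  56 111
  105 105 110]
 [146 146 151  85  53  55  56  56  60  59  60  60  60  61  61  61  57 103
  105 107 112]
 [147 149 152 104  53  56  56  58  61  61  61  61  62  61  61  60  57 111
  104 107 115]
 [149 150 154 104  52  56  56  57  62  62  61  62  61  61  62  60  59 108
  104 110 110]
 [150 150 154 104  52  56  57  58  62  61  62  62  62  62  62  61  58 107
  107 114  83]
 [147 146 153 104  52  55  56  58  61  61  61  61  62  62  62  61  59 107
  109 108  47]
 [148 148 152 104  52  55  55  57  62  61  62  61  62  61  62  61  58 108
  111  82  32]
 [149 149 152  99  53  56  55  56  62  62  62  61  62  62  61  61  58 111
  107  46  34]
 [147 149 146  90  53  55  56  56  62  63  62  61  62  61  61  60  57 115
   82  31  33]
 [147 147 125  90  53  55  56  56  62  62  62  62  62  62  61  60  58 119
   61  32  35]
 [140 140 111 105  65  54  56  5
[... 1405 characters left out ...]
2  86  85  65  58  59  72  80  89  99  98  89  83  82  94  95
   99 100 102]
 [100  90  79  88  89  75  55  53  58  67  77  85  89  78  77  88  95 101
   98 102 102]
 [ 96  92  81  83  91  92  78  65  55  53  65  75  77  74  83  93  98  97
  100  98 100]
 [ 98  92  84  76  86 102  94  86  71  60  54  62  68  79  94  97  95  92
   93  99  98]
 [100  96  89  79  87  91  98  99  94  81  63  59  73  95  96  93  89  83
   88  97 100]
 [102  97  83  73  85  86  94  98  98  92  89  81  83  96  94  91  84  83
   91  99 101]
 [102  95  84  63  73  79  83  83  92 101  99  94  90  79  82  83  80  85
   93  99 100]
 [100  98  84  74  76  74  80  82  89  87  87  85  84  83  77  81  83  85
   93  96 102]]
```

```bash
python3 - <<'E'
from h import *
S=grab('scene'); print(proj(S,[[496.2,-58.6,214],[497.2,-58,214],[496.2,-58.6,192.5],[496.2,-58.6,236.5]]).round(2))
print(onz(S,[[313.45,178]],214))
E
python3 mv.py 496.2,-58.6,326,146 496.2,-58.6,310,146  496.2,-58.6,274,146
```

```text
[[313.61 177.87]
 [314.1  177.86]
 [313.67 184.91]
 [313.54 170.32]]
[[496.11963134 -59.20907488 214.        ]]
14.4 [ 0.56  0.44 -0.7   1.87  0.34  0.96  0.71] [495.8 -60.2 340. ] [-1.799e+02 -1.000e-01  1.478e+02] [ 0.2  0.8 -4.9] [-0.01  0.02 -0.01] 45.5 63.140848875045776
go (496.2, -58.6, 326.0, 146.0) [0.05 0.16 1.4 ] [-0.001 -0.001  0.032]
go (496.2, -58.6, 310.0, 146.0) [0.05 0.16 3.  ] [-0.001 -0.001  0.032]
go (496.2, -58.6, 274.0, 146.0) [0.05 0.17 6.6 ] [-0.001 -0.001  0.032]
```

Request:
{"method": "send_rows", "body": {"rows": [[[0.03,0.1,0.3,0,0,0.03],[0.03,0.1,0.8,0,0,0.03],[0.03,0.1,1.2,0,0,0.03],[0.03,0.1,1.5,0,0,0.03],[0.03,0.1,1.7,0,0,0.03],[0.03,0.1,1.9,0,0,0.03],[0.03,0.1,2.1,0,0,0.03],[0.03,0.1,2.2,0,0,0.03]]]}}

```text
clock: 15.2
eef_pos: [496.3, -57.4, 318.6]
tool_rot: [-3.142, -0.0, 2.553]
force: [0.1, 0.4, -5.2]
width: 44.9
gripper_force: 63.2
```

```bash
python3 mv.py
```

```text
15.2 [ 0.53  0.46 -0.68  1.9   0.37  0.91  0.66] [496.3 -57.4 318.6] [-180.    -0.   146.3] [ 0.1  0.4 -5.2] [ 0.    0.05 -0.03] 44.9 63.18526268005371
```

Request:
{"method": "send_rows", "body": {"rows": [[[-0.04,-0.06,0.1,0,0,0],[-0.04,-0.06,0.2,0,0,0],[-0.04,-0.06,0.3,0,0,0],[-0.04,-0.06,0.4,0,0,0],[-0.04,-0.06,0.5,0,0,0],[-0.04,-0.06,0.6,0,0,0]]]}}

```text
clock: 15.8
eef_pos: [496.0, -58.0, 312.6]
tool_rot: [-3.141, -0.001, 2.553]
force: [-2.8, 1.8, -3.7]
width: 45.2
gripper_force: 63.5
```

Request:
{"method": "send_rows", "body": {"rows": [[[0,0,0.1,0,0,0],[0,0,0.2,0,0,0],[0,0,0.3,0,0,0],[0,0,0.4,0,0,0]]]}}

```text
clock: 16.2
eef_pos: [496.1, -57.9, 308.6]
tool_rot: [-3.141, -0.001, 2.553]
force: [-3.5, 2.3, -2.9]
width: 45.4
gripper_force: 63.4
```

```bash
python3 mv.py
```

```text
16.2 [ 0.53  0.48 -0.67  1.91  0.38  0.88  0.65] [496.1 -57.9 308.6] [-180.    -0.   146.3] [-3.5  2.3 -2.9] [ 0.54  0.87 -0.04] 45.4 63.44011902809143
```

Request:
{"method": "send_rows", "body": {"rows": [[[0.05,0,0.3,0,0,0],[0.06,0,0.7,0,0,0],[0.06,0,1.1,0,0,0],[0.06,0,1.5,0,0,0],[0.06,0,1.9,0,0,0],[0.06,0,2.3,0,0,0],[0.06,0,2.6,0,0,0],[0.06,0,2.9,0,0,0]]]}}

```text
clock: 17.0
eef_pos: [495.9, -57.9, 279.5]
tool_rot: [-3.142, 0.0, 2.553]
force: [-2.6, 2.2, -4.2]
width: 45.1
gripper_force: 63.4
```

Request:
{"method": "send_rows", "body": {"rows": [[[0,0,0.15,0,0,0],[0,0,0.3,0,0,0],[0,0,0.4,0,0,0],[0,0,0.5,0,0,0]]]}}

```text
clock: 17.4
eef_pos: [495.9, -57.8, 274.8]
tool_rot: [3.141, 0.0, 2.553]
force: [-1.8, 0.7, -3.8]
width: 45.0
gripper_force: 63.3
```

```bash
python3 mv.py
```

```text
17.4 [ 0.5   0.52 -0.64  1.95  0.43  0.81  0.6 ] [495.9 -57.8 274.8] [180.    0.  146.3] [-1.8  0.7 -3.8] [ 0.29  0.53 -0.08] 45.0 63.3323335647583
```

Underside at about 193 mm. I'll creep on to the shoulder.

Request:
{"method": "send_rows", "body": {"rows": [[[0,0,0.1,0,0,0],[0,0,0.2,0,0,0],[0,0,0.2,0,0,0]]]}}

```text
clock: 17.7
eef_pos: [495.9, -57.8, 273.9]
tool_rot: [-3.141, 0.001, 2.553]
force: [-5.8, 0.7, 7.5]
width: 45.3
gripper_force: 64.7
```

Request:
{"method": "send_rows", "body": {"rows": [[[0,0,0.1,0,0,0],[0,0,0.2,0,0,0],[0,0,0.2,0,0,0]]]}}

```text
clock: 18.0
eef_pos: [496.0, -57.7, 273.8]
tool_rot: [-3.14, 0.003, 2.552]
force: [-11.7, 0.5, 24.3]
width: 45.5
gripper_force: 66.9
```

```bash
python3 mv.py
```

```text
18.0 [ 0.5   0.52 -0.64  1.95  0.43  0.8   0.6 ] [496.  -57.7 273.8] [-1.799e+02  1.000e-01  1.462e+02] [-11.7   0.5  24.3] [ 0.24  2.28 -0.03] 45.5 66.88064932823181
```

Seated on the shoulder: hard stop at z 273.9, which puts the underside at about 192. Now to wind.

Request:
{"method": "send_rows", "body": {"rows": [[[0,0,-0.15,0,0,0.05],[0,0,-0.14,0,0,0.15],[0,0,-0.1,0,0,0.25],[0,0,-0.06,0,0,0.35],[0,0,-0.02,0,0,0.45],[0,0,0.02,0,0,0.55],[0,0,0.06,0,0,0.65],[0,0,0.1,0,0,0.75],[0,0,0.14,0,0,0.85],[0,0,0.18,0,0,0.95]]]}}

```text
clock: 19.0
eef_pos: [495.9, -57.8, 270.3]
tool_rot: [3.141, 0.001, 1.599]
force: [-5.9, 0.7, 8.6]
width: 44.9
gripper_force: 64.8
```

```bash
python3 mv.py
```

```text
19.0 [ 0.32  0.48 -0.37  1.96  0.25  0.74 -0.17] [495.9 -57.8 270.3] [1.80e+02 1.00e-01 9.16e+01] [-5.9  0.7  8.6] [0.27 1.28 0.08] 44.9 64.83468890190125
```

Request:
{"method": "send_rows", "body": {"rows": [[[0,0,0.04,0,0,0.09],[0,0,0.07,0,0,0.18],[0,0,0.1,0,0,0.27],[0,0,0.14,0,0,0.36],[0,0,0.17,0,0,0.45],[0,0,0.2,0,0,0.54],[0,0,0.24,0,0,0.63],[0,0,0.27,0,0,0.72],[0,0,0.31,0,0,0.81],[0,0,0.34,0,0,0.9]]]}}

```text
clock: 20.0
eef_pos: [496.5, -57.3, 267.4]
tool_rot: [3.139, -0.001, 0.705]
force: [-4.7, 1.6, 14.1]
width: 45.3
gripper_force: 66.0
```

```bash
python3 mv.py
```

```text
20.0 [ 0.14  0.47 -0.11  1.97  0.08  0.71 -0.89] [496.5 -57.3 267.4] [ 1.799e+02 -1.000e-01  4.040e+01] [-4.7  1.6 14.1] [0.38 1.39 1.71] 45.3 66.04956150054932
```

Request:
{"method": "send_rows", "body": {"rows": [[[0,0,0.02,0,0,0.05],[0,0,0.04,0,0,0.1],[0,0,0.06,0,0,0.15],[0,0,0.08,0,0,0.2]]]}}

```text
clock: 20.4
eef_pos: [497.0, -56.9, 267.3]
tool_rot: [3.136, -0.001, 0.521]
force: [-5.9, -0.7, 18.1]
width: 45.3
gripper_force: 92.6
```

```bash
python3 mv.py
```

```text
20.4 [ 0.1   0.47 -0.06  1.97  0.05  0.7  -1.04] [497.  -56.9 267.3] [ 1.797e+02 -1.000e-01  2.980e+01] [-5.9 -0.7 18.1] [0.2 1.5 4.9] 45.3 92.63449571561068
```

Request:
{"method": "send_rows", "body": {"rows": [[[0,0,0.02,0,0,0.05],[0,0,0.04,0,0,0.1],[0,0,0.06,0,0,0.15]]]}}

```text
clock: 20.7
eef_pos: [497.0, -57.1, 267.3]
tool_rot: [3.135, -0.001, 0.38]
force: [-3.8, -0.6, 14.4]
width: 45.5
gripper_force: 194.0
```

```bash
python3 mv.py
```

```text
20.7 [ 0.06  0.47 -0.01  1.97  0.02  0.7  -1.15] [497.  -57.1 267.3] [ 1.796e+02 -1.000e-01  2.180e+01] [-3.8 -0.6 14.4] [0.18 1.2  6.25] 45.5 194.0318606243818
```

```bash
sed -i 's/d\[i\]<12 and/d[i]<25 and/' balls.py; python3 balls.py
python3 - <<'E'
from h import *
a=cv2.imread('pics/scene_h.png')[110:290,245:395]; b=cv2.imread('pics/top_h.png')[150:260,280:390]
cv2.imwrite('pics/w.png',np.hstack([cv2.resize(a,(490,588),interpolation=cv2.INTER_CUBIC),cv2.resize(b,(300,588))]))
E
```

```text
scene [576.  -25.5 213.7] expected [350.1 180.6] [([348.8, 178.2], [344, 173, 11, 12, 104])]
scene [418.1 -88.6 213.7] expected [278.9 174.9] [([276.7, 176.9], [272, 172, 10, 11, 99])]
top [576.  -25.5 213.7] expected [328.3 167.3] []
top [418.1 -88.6 213.7] expected [351.  223.2] []
```

View pics/w.png

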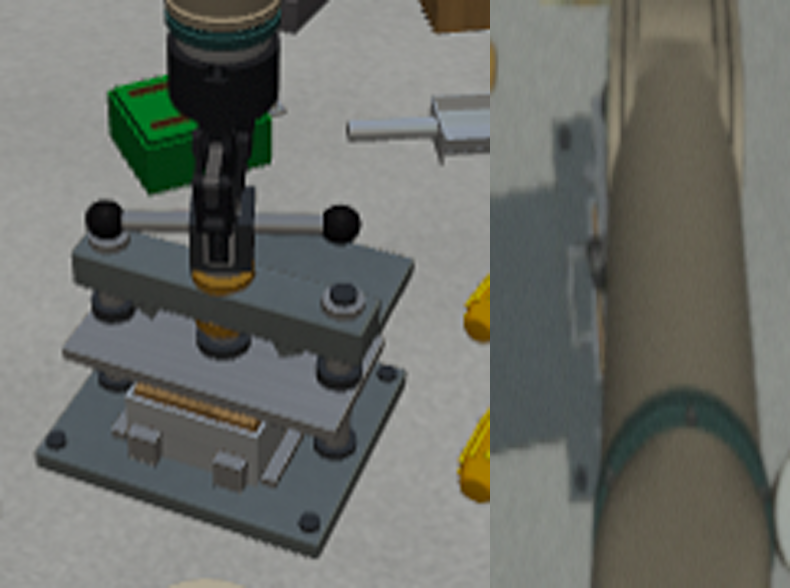

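```bash
python3 - <<'E'
from h import *
S=grab('scene')
for z in (208,211.7,214):
    p=onz(S,[[349.5,178.1],[277.4,176.8]],z); v=p[0]-p[1]; print(z,p.round(1).tolist(),np.degrees(np.arctan2(v[1],v[0])),np.linalg.norm(v))
# platen bottom-near corner/edges heights vs first picture: difference rows
a=cv2.cvtColor(cv2.imread('pics/scene0.png'),6);b=cv2.cvtColor(cv2.imread('pics/scene_h.png'),6)
for u in(285,300,330): print(u,a[195:245,u].tolist(),b[195:245,u].tolist())
E
python3 mv.py
```

```text
208 [[567.7, -11.3, 208.0], [414.6, -90.5, 208.0]] 27.354749948373417 172.33598416907057
211.7 [[569.6, -15.5, 211.7], [417.3, -94.3, 211.7]] 27.35474994837341 171.43443679904405
214 [[570.8, -18.2, 214.0], [419.0, -96.7, 214.0]] 27.354749948373435 170.87401546091934
285 [54, 54, 54, 53, 54, 53, 47, 35, 28, 40, 90, 117, 116, 114, 114, 112, 113, 114, 114, 113, 114, 114, 113, 113, 113, 114, 97, 65, 70, 63, 37, 39, 23, 34, 68, 86, 92, 106, 115, 115, 115, 115, 115, 107, 82, 93, 117, 118, 102, 62] [56, 55, 55, 54, 54, 54, 51, 43, 36, 17, 15, 41, 90, 119, 117, 116, 115, 114, 115, 117, 116, 114, 116, 115, 115, 115, 114, 109, 87, 66, 70, 57, 54, 122, 136, 112, 125, 97, 87, 90, 90, 88, 88, 86, 88, 106, 120, 120, 102, 65]
300 [93, 89, 70, 53, 54, 55, 55, 54, 54, 53, 50, 83, 117, 113, 111, 111, 113, 114, 114, 113, 113, 113, 113, 113, 112, 114, 114, 111, 112, 114, 101, 69, 63, 65, 77, 88, 87, 86, 87, 87, 87, 88, 87, 86, 86, 87, 88, 88, 88, 87] [94, 91, 71, 53, 56, 55, 55, 55, 55, 53, 52, 83, 119, 116, 115, 114, 113, 113, 116, 116, 115, 114, 115, 115, 116, 114, 115, 116, 114, 113, 113, 118, 108, 65, 65, 64, 83, 106, 86, 53, 94, 118, 84, 87, 89, 88, 87, 87, 87, 85]
330 [91, 91, 89, 90, 90, 89, 89, 89, 90, 92, 83, 58, 52, 53, 52, 52, 52, 52, 52, 49, 48, 52, 58, 72, 97, 117, 116, 114, 113, 113, 114, 116, 115, 117, 115, 114, 114, 114, 117, 108, 83, 66, 68, 79, 88, 86, 84, 85, 86, 85] [92, 92, 92, 92, 91, 91, 91, 91, 92, 93, 85, 58, 54, 54, 53, 53, 52, 53, 53, 50, 49, 53, 58, 73, 96, 115, 116, 117, 117, 117, 115, 115, 116, 117, 118, 119, 118, 116, 115, 116, 119, 107, 75, 68, 68, 67, 68, 68, 67, 66]
20.85 [ 0.06  0.47 -0.01  1.97  0.02  0.7  -1.15] [497.2 -56.9 267.3] [ 1.796e+02 -1.000e-01  2.180e+01] [-6.7 -2.1 20.8] [-0.14  1.54  6.12] 45.0 181.3292074855417
```

The platen is down near the block and torque has risen, but the handle angle looks ambiguous. I'll release, lift clear and check where the screw really is.

Request:
{"method": "send_rows", "body": {"rows": [[[0,0,-0.1,0,0,-0.05],[0,0,-0.1,0,0,-0.1],[0,0,-0.1,0,0,-0.1]]]}}

```text
clock: 21.15
eef_pos: [497.2, -56.9, 267.4]
tool_rot: [3.136, -0.002, 0.474]
force: [-4.6, -0.3, 11.7]
width: 45.4
gripper_force: 168.2
```

Request:
{"method": "send_rows", "body": {"rows": [[[0,0,0,0,0,0],[0,0,0,0,0,0],[0,0,0,0,0,0],[0,0,0,0,0,0],[0,0,0,0,0,0],[0,0,-2,0,0,0],[0,0,-5,0,0,0],[0,0,-9,0,0,0],[0,0,-12,0,0,0],[0,0,-12,0,0,0]]], "grip": 0}}

```text
clock: 22.15
eef_pos: [498.0, -58.1, 389.3]
tool_rot: [3.137, -0.008, 0.452]
force: [0.7, 0.2, 0.3]
width: 85.5
gripper_force: 0.0
```

```bash
python3 mv.py
python3 - <<'E'
from h import *
S=grab('scene','s_r.png')
g=S['pixels'].max(2); lab=cv2.connectedComponentsWithStats((g<32).astype(np.uint8),connectivity=4)
for i in range(1,lab[0]):
    u,v=lab[3][i]
    if 265<u<365 and 160<v<230 and lab[2][i,4]>30: print(lab[3][i].round(1),lab[2][i])
b=cv2.cvtColor(cv2.imread('pics/s_r.png'),6); a=cv2.cvtColor(cv2.imread('pics/scene0.png'),6)
for u in(295,300,305,310):
    for n,x in(('0',a),('r',b)): print(u,n,x[222:236,u].tolist())
# press frame->world
c=np.array([496,-59.,0]);ex=np.array([.0993,-.995,0]);ey=np.array([.995,.0993,0]);z=np.array([0,0,1.])
for h in(86,80): print(h,proj(S,[c+55*ex+y*ey+h*z for y in(-70,-50,-30)]).round(2).tolist())
E
```

```text
22.15 [ 0.09  0.32 -0.04  1.81  0.01  1.01 -1.07] [498.  -58.1 389.3] [179.7  -0.5  25.9] [0.7 0.2 0.3] [0.01 0.02 0.04] 85.5 0.0
[347.3 171.4] [343 167  10  10  88]
[314.2 185.2] [302 177  23  17 273]
[277.5 183.5] [272 178  12  12 114]
295 0 [111, 113, 99, 64, 64, 63, 74, 88, 87, 86, 85, 85, 85, 85]
295 r [113, 113, 114, 109, 87, 65, 67, 86, 108, 95, 56, 70, 94, 97]
300 0 [111, 112, 114, 101, 69, 63, 65, 77, 88, 87, 86, 87, 87, 87]
300 r [115, 114, 112, 113, 119, 107, 64, 65, 62, 81, 105, 86, 53, 111]
305 0 [113, 112, 111, 112, 114, 99, 60, 64, 65, 75, 87, 87, 87, 86]
305 r [114, 116, 115, 113, 113, 115, 113, 97, 65, 70, 88, 103, 89, 58]
310 0 [113, 115, 112, 112, 112, 114, 102, 71, 65, 65, 77, 88, 87, 87]
310 r [115, 114, 116, 117, 115, 113, 114, 119, 108, 66, 66, 64, 82, 107]
86 [[279.38, 223.65], [286.55, 225.87], [293.79, 228.11]]
80 [[279.51, 225.37], [286.65, 227.59], [293.87, 229.83]]
```

Run:
```python
from h import *
S=grab('scene')
for z in(208,212,216):
    p=onz(S,[[348.0,171.3],[278.2,183.4]],z); v=p[0]-p[1]; print(z,p.mean(0).round(1),np.degrees(np.arctan2(v[1],v[0])),np.linalg.norm(v))
c4=cv2.imread('pics/c4.png')[:,445:]
r=cv2.resize(cv2.imread('pics/s_r.png')[140:290,240:390],(350,350),interpolation=cv2.INTER_CUBIC)
for u in(296,302,308,314,320):
    U=int((u-240+.5)*2.333); 
    for n,x in(('c4',c4),('r',r)): print(u,n,x[int((u-300)*.72)+200:int((u-300)*.72)+232,U].mean(1).astype(int).tolist())
```

```text
208 [491.3 -49.9 208. ] 44.63594861319407 172.7602887552781
212 [493.8 -54.3 212. ] 44.63594861319407 171.78324329612593
216 [496.3 -58.7 216. ] 44.635948613194095 170.80619783697367
296 c4 [80, 63, 60, 65, 62, 55, 52, 55, 64, 80, 94, 100, 98, 94, 93, 86, 75, 64, 57, 58, 71, 90, 110, 122, 124, 113, 95, 82, 83, 87, 88, 89]
296 r [117, 116, 114, 107, 89, 71, 58, 59, 64, 66, 69, 75, 81, 87, 90, 87, 76, 64, 58, 58, 71, 90, 110, 122, 122, 112, 94, 81, 82, 87, 88, 88]
302 c4 [106, 88, 70, 57, 58, 64, 69, 74, 82, 89, 95, 96, 96, 98, 99, 97, 93, 81, 64, 53, 52, 61, 80, 99, 115, 122, 119, 105, 89, 82, 86, 87]
302 r [116, 117, 117, 113, 108, 97, 81, 68, 60, 63, 65, 64, 67, 74, 82, 88, 90, 83, 66, 54, 52, 61, 80, 99, 115, 122, 118, 104, 88, 81, 85, 87]
308 c4 [108, 97, 81, 68, 61, 64, 65, 64, 65, 69, 75, 82, 86, 90, 90, 87, 83, 76, 63, 50, 45, 49, 64, 85, 105, 120, 124, 116, 99, 84, 81, 85]
308 r [116, 116, 115, 110, 101, 90, 77, 69, 64, 63, 66, 70, 76, 82, 87, 88, 85, 77, 63, 48, 44, 49, 65, 85, 104, 118, 122, 115, 99, 84, 82, 86]
314 c4 [90, 78, 70, 66, 64, 66, 71, 78, 88, 96, 103, 106, 106, 108, 110, 106, 103, 92, 70, 53, 61, 85, 109, 122, 125, 115, 98, 88, 86, 85, 85, 87]
314 r [118, 117, 115, 107, 94, 81, 70, 66, 63, 64, 68, 76, 86, 98, 108, 111, 106, 92, 70, 54, 60, 84, 108, 121, 124, 114, 98, 88, 86, 85, 86, 87]
320 c4 [95, 82, 70, 66, 64, 64, 69, 78, 89, 100, 108, 113, 111, 108, 109, 110, 105, 99, 84, 63, 54, 70, 97, 118, 127, 124, 108, 92, 85, 85, 85, 86]
320 r [119, 119, 117, 112, 98, 80, 65, 60, 63, 64, 64, 71, 79, 90, 102, 108, 107, 100, 84, 63, 54, 69, 95, 117, 126, 123, 108, 92, 85, 85, 85, 86]
```

```bash
python3 mv.py 496.3,-58.2,300,44.6 496.3,-58.2,268,44.6
```

```text
22.25 [ 0.09  0.32 -0.04  1.82  0.01  1.01 -1.07] [495.9 -57.9 385.5] [ 1.80e+02 -1.00e-01  2.59e+01] [ 0.4  0.2 -0.4] [0.02 0.05 0.04] 85.3 0.0
go (496.3, -58.2, 300.0, 44.6) [0.01 0.04 8.55] [ 0.001 -0.001 -0.326]
go (496.3, -58.2, 268.0, 44.6) [1.000e-02 4.000e-02 1.175e+01] [ 0.001 -0.001 -0.326]
```

Request:
{"method": "send_rows", "body": {"rows": [[[0,0,1,0,0,-0.14],[0,0,3,0,0,-0.28],[0,0,5,0,0,-0.326],[0,0,7,0,0,-0.326],[0,0,9,0,0,-0.326],[0,0,10.3,0,0,-0.326],[0,0,11.2,0,0,-0.326],[0,0,11.7,0,0,-0.326],[0,0,11.7,0,0,-0.326]]]}}

```text
clock: 23.15
eef_pos: [495.4, -57.8, 267.3]
tool_rot: [-3.14, 0.001, 0.779]
force: [-0.4, -0.1, 0.8]
width: 85.4
gripper_force: 0.0
```

Request:
{"method": "send_rows", "body": {"rows": [[[0,0,0,0,0,0],[0,0,0,0,0,0],[0,0,0,0,0,0],[0,0,0,0,0,0],[0,0,0,0,0,0],[0,0,0,0,0,0],[0,0,0,0,0,0],[0,0,0,0,0,0]]], "grip": 230}}

```text
clock: 23.95
eef_pos: [496.1, -57.7, 269.0]
tool_rot: [3.141, -0.001, 0.779]
force: [-1.1, 1.2, 5.9]
width: 45.4
gripper_force: 61.7
```

```bash
python3 mv.py
```

```text
23.95 [ 0.13  0.46 -0.1   1.97  0.07  0.71 -0.81] [496.1 -57.7 269. ] [180.   -0.   44.6] [-1.1  1.2  5.9] [0.06 0.34 0.05] 45.4 61.70739412307739
```

Request:
{"method": "send_rows", "body": {"rows": [[[0,0,0,0,0,0.05],[0,0,0,0,0,0.1],[0,0,0,0,0,0.1]]]}}

```text
clock: 24.25
eef_pos: [496.1, -57.6, 268.9]
tool_rot: [3.14, 0.0, 0.685]
force: [-1.0, -1.3, 5.2]
width: 45.3
gripper_force: 62.3
```

```bash
python3 mv.py
```

```text
24.25 [ 0.11  0.46 -0.08  1.97  0.05  0.71 -0.88] [496.1 -57.6 268.9] [179.9   0.   39.3] [-1.  -1.3  5.2] [-0.01  0.34  1.73] 45.3 62.33405113220215
```

```bash
cat > edge.py <<'E'
from h import *
S=grab('scene','s_now.png')
c=np.array([496,-59.,0]);ex=np.array([.0993,-.995,0]);ey=np.array([.995,.0993,0]);k=np.array([0,0,1.])
def line(x,z,us):
    P=proj(S,[c+x*ex+y*ey+z*k for y in np.linspace(-118,118,60)]); return np.interp(us,P[:,0],P[:,1])
def off(g,x,z,us,w):
    r=[]
    for u in us:
        v0=line(x,z,[u])[0]; vv=np.arange(int(v0)-w,int(v0)+w+1); d=np.diff(cv2.GaussianBlur(g,(1,3),0)[vv,u].astype(float))
        d=np.clip(-d,0,None); m=d.argmax(); s=slice(max(0,m-1),m+2); r.append((d[s]*(vv[:-1]+.5)[s]).sum()/d[s].sum()-v0)
    return np.round([np.median(r),np.std(r)],2)
for f in('scene0.png','s_r.png','s_now.png'):
    g=cv2.cvtColor(cv2.imread('pics/'+f),6)
    print(f,'bed',off(g,100,20,range(265,330,3),6),'cross',off(g,22,165,list(range(283,292))+list(range(332,345)),6),
     'platen top@94',[ (u0,off(g,55,94+2,range(u0,u0+14,2),6).tolist()) for u0 in(284,298,312,326)])
print('px/mm',line(55,90,[300,320])-line(55,100,[300,320]))
E
python3 edge.py
```

```text
scene0.png bed [0.28 0.03] cross [0.48 1.34] platen top@94 [(284, [-1.63, 1.94]), (298, [-1.58, 0.18]), (312, [-1.64, 0.14]), (326, [-1.57, 0.15])]
s_r.png bed [0.29 0.04] cross [0.56 1.35] platen top@94 [(284, [0.22, 0.13]), (298, [0.19, 0.17]), (312, [0.25, 0.13]), (326, [0.24, 0.2])]
s_now.png bed [0.28 0.04] cross [0.56 1.35] platen top@94 [(284, [0.19, 0.13]), (298, [0.15, 0.17]), (312, [0.22, 0.14]), (326, [0.26, 0.18])]
px/mm [2.88089661 2.92039341]
```

```bash
sed -i "s/'s_now.png')/'scene_h.png')/; s/'scene','scene_h.png'/'scene'/" edge.py; sed -i "s/grab('scene',.*)/grab('scene')/; s/for f in.*/for f in('s_r.png','scene_h.png','s_now.png'):/" edge.py; python3 edge.py
python3 - <<'E'
from h import *
for f in('s_r.png','scene_h.png'):
    g=cv2.cvtColor(cv2.imread('pics/'+f),6); print(f)
    for u in(302,308,314,320): 
        v=int(231+(u-300)*.31); print(u,g[v-1:v+9,u].tolist())
E
```

```text
s_r.png bed [0.29 0.04] cross [0.56 1.35] platen top@94 [(284, [0.22, 0.13]), (298, [0.19, 0.17]), (312, [0.25, 0.13]), (326, [0.24, 0.2])]
scene_h.png bed [0.28 0.03] cross [0.51 1.35] platen top@94 [(284, [0.22, 0.15]), (298, [0.28, 0.14]), (312, [0.32, 0.17]), (326, [0.23, 0.18])]
s_now.png bed [0.28 0.04] cross [0.56 1.35] platen top@94 [(284, [0.19, 0.13]), (298, [0.15, 0.17]), (312, [0.22, 0.14]), (326, [0.26, 0.18])]
px/mm [2.88089661 2.92039341]
s_r.png
302 [64, 68, 89, 94, 62, 66, 110, 121, 85, 87]
308 [68, 82, 94, 79, 50, 64, 108, 121, 85, 88]
314 [71, 94, 117, 100, 60, 100, 123, 96, 86, 88]
320 [69, 94, 117, 98, 60, 101, 123, 96, 86, 88]
scene_h.png
302 [65, 69, 91, 94, 63, 66, 109, 122, 85, 88]
308 [69, 83, 94, 79, 52, 64, 109, 121, 85, 87]
314 [70, 94, 117, 101, 60, 100, 123, 95, 86, 87]
320 [69, 94, 118, 98, 61, 101, 123, 96, 86, 87]
```

```bash
cat >> edge.py <<'E'
for u0 in(290,297,304,311,318): print('rim x65',u0,off(g,65,75,range(u0,u0+7),3), 'stop top edge',end=' ')
print()
T=grab('top')
for n,P in(('scene',[c+65*ex+y*ey+75*k for y in(-55,55)]+[c+53*ex+36*ey+48*k]),): print(n,proj(S,P).round(1).tolist())
E
python3 edge.py | tail -3
python3 - <<'E'
from h import *
a=cv2.imread('pics/s_now.png')[205:260,272:347]
cv2.imwrite('pics/m.png',cv2.resize(a,None,fx=10,fy=10,interpolation=cv2.INTER_CUBIC))
g=cv2.cvtColor(a,6)
for r in range(18,50): print(r+205,' '.join('%3d'%x for x in g[r,4:64:1]))
E
```

```text
px/mm [2.88089661 2.92039341]
rim x65 290 [-2.94  1.91] stop top edge rim x65 297 [-2.88  1.74] stop top edge rim x65 304 [-2.95  1.91] stop top edge rim x65 311 [-2.88  1.89] stop top edge rim x65 318 [0.43 1.7 ] stop top edge 
scene [[283.2, 231.0], [323.8, 243.8], [318.6, 245.8]]
223  55  65  67  71  68  66  66  62  68  86 103 108 108 116 118 115 113 114 114 114 114 113 113 114 114 115 115 116 116 116 116 116 115 114 114 114 114 115 116 116 116 115 115 115 115 114 114 114 115 116 115 116 116 118 117 118 117 118 118 117
224  35  58  67  75  66  65  69  67  66  66  61  66  82 102 106 107 114 117 115 113 114 113 113 113 112 113 113 115 114 115 116 117 117 116 117 115 115 114 114 114 115 116 117 116 116 114 115 116 115 115 114 115 116 115 116 117 118 118 118 118
225  45  50  60  67  67  65  69  59  63  65  65  65  65  66  63  80  98 105 103 112 117 115 114 113 113 113 113 113 113 113 114 115 116 115 117 116 116 116 116 115 115 115 115 116 116 117 117 116 115 115 116 115 115 115 115 115 116 117 117 118
226  38  43  49  57  61  60  53  44  45  47  72  65  70  64  64  63  65  63  70  93 
[... 6291 characters left out ...]
  89  89  88  89  89  89  87  80  91  64  84  89  87  87  88  89  89  89  89  87  87  86  85  85  86  86  88  68  59  75  89  93 103 110 125 117 112  46  89  88  83  67  66  66 111 117 117 116 112  54  74  91  90
253  90  88  87  87  87  86  86  88  90  89  90  90  89  89  90  90  80  90  88  87  88  88  89  90  89  90  90  89  90  88  87  86  85  88  69  66  64  65  57  73  88 104 103  56  56  89  88  82  67  66  90 118 117 117 118  85  56  91  90  91
254  90  89  87  87  87  86  87  87  89  89  89  89  88  88  89  89  90  90  89  87  87  88  89  90  89  90  89  89  90  90  90  90  88  89  72  66  66  67  66  66  65  55  74  48  58  90  88  83  67  60 113 118 116 117 113  59  77  90  90  91
```

```bash
python3 - <<'E'
from h import *
def top(g,u,v0):
    vv=np.arange(v0-5,v0+6); d=np.clip(-np.diff(g[vv,u].astype(float)),0,None); m=d.argmax(); s=slice(max(0,m-1),m+2); return (d[s]*(vv[:-1]+.5)[s]).sum()/d[s].sum()
a=cv2.imread('pics/s_now.png').astype(float); g=a.mean(2); sat=a[:,:,2]-a[:,:,0]
a0=cv2.imread('pics/scene0.png').astype(float); g0=a0.mean(2)
H=[];H0=[]
for u in range(290,324,2):
    t=top(g,u,int(round(227.3+(u-300)*.31))); s=sat[int(t)-1:int(t)+9,u]; b0=np.median(sat[int(t)-4:int(t),u]); mx=s.max()
    i=np.where(s-b0>.5*(mx-b0))[0][0]; f=(.5*(mx-b0)+b0-s[i-1])/(s[i]-s[i-1]); H.append(int(t)-1+i-1+f-t)
    t0=top(g0,u,int(round(225.3+(u-300)*.31))); c=g0[int(t0)+1:int(t0)+8,u]; i=np.where(c>76)[0][0]; H0.append(int(t0)+1+i-1+(76-c[i-1])/(c[i]-c[i-1])-t0)
print(np.round(H,1),np.median(H)); print(np.round(H0,1),np.median(H0))
E
python3 mv.py
```

```text
[2.7 2.7 3.2 2.8 3.1 3.3 2.8 3.2 2.7 3.1 3.3 2.9 2.9 2.8 3.  3.3 2.9] 2.93353344768434
[3.1 2.8 0.9 3.1 2.5 3.6 3.  1.1 4.  3.9 3.5 3.1 2.4 3.9 3.7 0.7 3.1] 3.089743589743591
24.45 [ 0.11  0.46 -0.08  1.97  0.05  0.71 -0.88] [496.1 -57.7 268.9] [179.9   0.   39.3] [-1.  -1.3  5.2] [-0.04  0.32  1.69] 45.2 62.31767535209656
```

Seeing the block overlap the platen's face suggests the screw is already at its stop. As a test, I'll back off a little, rewind, and read the torque: about 0.5 N m means under load, 0.2 means free.

Request:
{"method": "send_rows", "body": {"rows": [[[0,0,0,0,0,-0.1],[0,0,-0.05,0,0,-0.2],[0,0,-0.1,0,0,-0.3],[0,0,-0.15,0,0,-0.4],[0,0,-0.2,0,0,-0.5],[0,0,-0.2,0,0,-0.6]]]}}

```text
clock: 25.05
eef_pos: [496.0, -57.7, 270.1]
tool_rot: [3.141, -0.001, 1.282]
force: [0.1, 0.3, 1.8]
width: 45.0
gripper_force: 63.3
```

```bash
python3 mv.py; python3 edge.py >/dev/null
python3 - <<'E'
from h import *
grab('scene','s_b.png')
E
sed "s/for f in.*/for f in('s_now.png','s_b.png'):/" edge.py > e2.py; python3 e2.py | head -2
```

```text
25.05 [ 0.23  0.47 -0.25  1.96  0.17  0.73 -0.4 ] [496.  -57.7 270.1] [180.   -0.   73.4] [0.1 0.3 1.8] [ 0.21  0.06 -0.36] 45.0 63.26695203781128
s_now.png bed [0.28 0.04] cross [0.56 1.35] platen top@94 [(284, [0.19, 0.13]), (298, [0.15, 0.17]), (312, [0.22, 0.14]), (326, [0.26, 0.18])]
s_b.png bed [0.28 0.04] cross [0.32 2.73] platen top@94 [(284, [-0.17, 0.16]), (298, [-0.1, 0.14]), (312, [-0.11, 0.12]), (326, [-0.15, 0.16])]
```

Request:
{"method": "send_rows", "body": {"rows": [[[0,0,0,0,0,0.08],[0,0,0,0,0,0.16],[0,0,0,0,0,0.24],[0,0,0,0,0,0.3]]]}}

```text
clock: 25.7
eef_pos: [496.0, -57.7, 269.7]
tool_rot: [3.141, -0.0, 0.975]
force: [1.8, 0.6, -7.1]
width: 45.3
gripper_force: 62.3
```

```bash
python3 mv.py
```

```text
25.7 [ 0.17  0.47 -0.16  1.97  0.11  0.72 -0.65] [496.  -57.7 269.7] [180.   -0.   55.9] [ 1.8  0.6 -7.1] [ 0.15 -0.49  0.14] 45.3 62.31467127799988
```

Request:
{"method": "send_rows", "body": {"rows": [[[0,0,0.05,0,0,0.08],[0,0,0.1,0,0,0.15]]]}}

```text
clock: 25.9
eef_pos: [496.1, -57.7, 269.2]
tool_rot: [3.141, -0.0, 0.825]
force: [0.4, 0.9, 0.1]
width: 45.1
gripper_force: 63.1
```

```bash
python3 mv.py
```

```text
25.9 [ 0.14  0.46 -0.12  1.97  0.08  0.71 -0.77] [496.1 -57.7 269.2] [180.   -0.   47.3] [0.4 0.9 0.1] [ 0.06 -0.07  0.19] 45.1 63.13748359680176
```

```bash
cat > H.py <<'E'
from h import *
import sys
def top(g,u,v0):
    vv=np.arange(v0-4,v0+5); d=np.clip(-np.diff(g[vv,u].astype(float)),0,None); m=d.argmax(); s=slice(max(0,m-1),m+2); return (d[s]*(vv[:-1]+.5)[s]).sum()/d[s].sum()
c4=cv2.imread('pics/c4.png')[:,445:]; c4=cv2.resize(c4,(150,150),interpolation=cv2.INTER_AREA); z=np.zeros((400,640,3),np.uint8); z[140:290,240:390]=c4; cv2.imwrite('pics/c4raw.png',z)
for f,o in(('c4raw.png',-2),('s_b.png',-.3),('s_now.png',0),('scene_h.png',0),('s_r.png',0)):
    a=cv2.imread('pics/'+f).astype(float); g=a.mean(2); sat=a[:,:,2]-a[:,:,0]; H=[];W=[]
    for u in range(292,322,1):
        t=top(g,u,int(round(227.3+o+(u-300)*.31))); k=int(t); s=sat[k-1:k+9,u]; b0=np.median(sat[k-4:k,u]); mx=s[:9].max()
        i=np.where(s-b0>.5*(mx-b0))[0][0]; fr=(.5*(mx-b0)+b0-s[i-1])/(s[i]-s[i-1]); H.append(k-2+i+fr-t); W.append(k-2+i+fr-(u-300)*.31)
    print(f,'face px',np.median(H).round(2),np.mean(H).round(2),'wood start',np.mean(W).round(2))
E
python3 H.py
```

```text
c4raw.png face px 3.03 3.05 wood start 228.57
s_b.png face px 2.97 3.0 wood start 230.02
s_now.png face px 2.92 2.98 wood start 230.35
scene_h.png face px 2.93 2.97 wood start 230.39
s_r.png face px 2.94 2.98 wood start 230.33
```

Request:
{"method": "send_rows", "body": {"rows": [[[0,0,0.02,0,0,0.08],[0,0,0.05,0,0,0.16],[0,0,0.08,0,0,0.24],[0,0,0.1,0,0,0.3]]]}}

```text
clock: 26.3
eef_pos: [496.2, -57.5, 268.9]
tool_rot: [3.138, 0.001, 0.541]
force: [-0.8, -2.5, 6.8]
width: 45.4
gripper_force: 82.7
```

```bash
cat > st.py <<'E'
from h import *
s=ctrl.read_state(); S=grab('scene','s_x.png')
g=S['pixels'].max(2); lab=cv2.connectedComponentsWithStats((g<32).astype(np.uint8),connectivity=4)
B=[]
for i in range(1,lab[0]):
    u,v=lab[3][i]; st=lab[2][i]
    if 255<u<365 and 150<v<230 and 70<st[4]<145 and st[2]<15 and st[3]<15: B.append(lab[3][i])
    
print('balls',np.round(B,1).tolist())
if len(B)>=2:
    B=sorted(B,key=lambda b:b[0]); p=onz(S,np.array([B[0],B[-1]])+[.7,-.1],212); v=p[1]-p[0]; print('bar yaw',np.degrees(np.arctan2(v[1],v[0])).round(1),np.linalg.norm(v).round(1))
E
python3 mv.py; python3 st.py; sed -i "s/for f in.*/for f in('s_now.png','s_x.png'):/" e2.py; python3 e2.py | head -2
```

```text
26.3 [ 0.08  0.46 -0.03  1.97  0.03  0.71 -1.  ] [496.2 -57.5 268.9] [1.798e+02 1.000e-01 3.100e+01] [-0.8 -2.5  6.8] [-0.12  0.45  4.57] 45.4 82.72294183261693
balls [[348.6, 175.8], [276.3, 179.5]]
bar yaw 33.8 172.0
s_now.png bed [0.28 0.04] cross [0.56 1.35] platen top@94 [(284, [0.19, 0.13]), (298, [0.15, 0.17]), (312, [0.22, 0.14]), (326, [0.26, 0.18])]
s_x.png bed [0.28 0.04] cross [0.52 1.34] platen top@94 [(284, [0.24, 0.11]), (298, [0.16, 0.15]), (312, [0.27, 0.14]), (326, [0.26, 0.2])]
```

Request:
{"method": "send_rows", "body": {"rows": [[[0,0,0,0,0,0.06],[0,0,0,0,0,0.12],[0,0,0,0,0,0.18],[0,0,0,0,0,0.24],[0,0,0,0,0,0.3]]]}}

```text
clock: 26.95
eef_pos: [495.9, -57.6, 269.0]
tool_rot: [3.135, 0.002, 0.254]
force: [-2.7, -5.2, 8.7]
width: 45.3
gripper_force: 258.6
```

```bash
python3 mv.py; python3 st.py; python3 e2.py | head -2
```

```text
26.95 [ 0.02  0.46  0.05  1.97 -0.03  0.71 -1.23] [495.9 -57.6 269. ] [1.796e+02 1.000e-01 1.460e+01] [-2.7 -5.2  8.7] [-0.78  0.68  8.2 ] 45.3 258.64929624600336
balls [[276.9, 176.2], [348.8, 179.7]]
bar yaw 24.5 171.2
s_now.png bed [0.28 0.04] cross [0.56 1.35] platen top@94 [(284, [0.19, 0.13]), (298, [0.15, 0.17]), (312, [0.22, 0.14]), (326, [0.26, 0.18])]
s_x.png bed [0.31 0.04] cross [0.54 1.34] platen top@94 [(284, [0.33, 0.13]), (298, [0.28, 0.13]), (312, [0.36, 0.17]), (326, [0.26, 0.16])]
```

Request:
{"method": "send_rows", "body": {"rows": [[[0,0,0.1,0,0,0],[0,0,0.2,0,0,0],[0,0,0.3,0,0,0],[0,0,0.3,0,0,0],[0,0,0.3,0,0,0],[0,0,0.3,0,0,0],[0,0,0.3,0,0,0],[0,0,0.3,0,0,0]]]}}

```text
clock: 27.9
eef_pos: [495.9, -57.6, 268.9]
tool_rot: [3.135, 0.0, 0.257]
force: [-10.3, -3.9, 33.5]
width: 45.1
gripper_force: 257.6
```

```bash
python3 mv.py; python3 st.py; python3 e2.py | head -2|tail -1; cp pics/s_x.png pics/s_y.png
python3 - <<'E'
from h import *
# mould rim / block shifts between unloaded (s_r) and loaded (s_y): vertical sub-pixel shift of patches
a=cv2.imread('pics/s_r.png',0).astype(np.float32);b=cv2.imread('pics/s_y.png',0).astype(np.float32);n=cv2.imread('pics/s_b.png',0).astype(np.float32)
for nm,(u0,u1,v0,v1) in dict(rim=(286,322,231,247),stopL=(282,296,238,252),bed=(262,335,250,285),platR=(322,345,225,245),platL=(270,284,212,226),cross=(335,350,200,222)).items():
    print(nm,[np.round(cv2.phaseCorrelate(a[v0:v1,u0:u1],x[v0:v1,u0:u1],cv2.createHanningWindow((u1-u0,v1-v0),cv2.CV_32F))[0],3).tolist() for x in(b,n)])
E
```

```text
27.9 [ 0.02  0.46  0.05  1.97 -0.02  0.7  -1.23] [495.9 -57.6 268.9] [179.6   0.   14.7] [-10.3  -3.9  33.5] [-0.66  2.24  7.76] 45.1 257.55081314826384
balls [[276.9, 176.2], [348.8, 179.9], [318.0, 186.2]]
bar yaw 24.3 171.2
s_x.png bed [0.29 0.04] cross [0.53 1.35] platen top@94 [(284, [0.31, 0.14]), (298, [0.3, 0.13]), (312, [0.34, 0.17]), (326, [0.39, 0.15])]
rim [[-0.216, -0.23], [0.1, -1.468]]
stopL [[0.216, 0.407], [0.189, 0.38]]
bed [[0.484, -0.085], [0.461, -0.051]]
platR [[0.092, -0.058], [0.031, -0.274]]
platL [[0.634, 0.402], [0.354, 0.158]]
cross [[0.506, 0.032], [0.56, -0.076]]
```

Request:
{"method": "send_rows", "body": {"rows": [[[0,0,-0.3,0,0,-0.12],[0,0,-0.3,0,0,-0.24],[0,0,-0.3,0,0,-0.36],[0,0,-0.3,0,0,-0.48],[0,0,-0.3,0,0,-0.57],[0,0,-0.3,0,0,-0.57]]]}}

```text
clock: 28.65
eef_pos: [495.7, -58.5, 269.2]
tool_rot: [3.142, -0.001, 0.795]
force: [-1.8, -0.7, 10.2]
width: 45.5
gripper_force: 191.8
```

```bash
python3 mv.py; python3 st.py;python3 e2.py | head -2|tail -1
```

```text
28.65 [ 0.14  0.46 -0.11  1.97  0.07  0.71 -0.79] [495.7 -58.5 269.2] [180.   -0.   45.6] [-1.8 -0.7 10.2] [-0.19  0.52  0.06] 45.5 191.7763847205788
balls [[345.3, 168.8], [278.6, 186.9]]
bar yaw 52.7 172.2
s_x.png bed [0.28 0.04] cross [0.49 2.55] platen top@94 [(284, [0.19, 0.12]), (298, [0.24, 0.16]), (312, [0.25, 0.13]), (326, [0.24, 0.2])]
```

Request:
{"method": "send_rows", "body": {"rows": [[[0,0,-0.5,0,0,0],[0,0,-1.5,0,0,0],[0,0,-2.5,0,0,0],[0,0,-4,0,0,0],[0,0,-5.5,0,0,0],[0,0,-7,0,0,0],[0,0,-9,0,0,0],[0,0,-9,0,0,0]]]}}

```text
clock: 29.6
eef_pos: [496.6, -58.0, 360.5]
tool_rot: [3.139, -0.003, 0.797]
force: [0.9, -0.2, -6.0]
width: 45.2
gripper_force: 76.1
```

```bash
python3 mv.py; python3 st.py;python3 e2.py | head -2|tail -1
python3 - <<'E'
from h import *
a=cv2.imread('pics/s_x.png',0)
print(a[168:194,302:326])
E
```

```text
29.6 [ 0.15  0.35 -0.12  1.85  0.05  0.94 -0.77] [496.6 -58.  360.5] [179.8  -0.2  45.7] [ 0.9 -0.2 -6. ] [ 0.03 -0.09  0.02] 45.2 76.09945893287659
balls [[275.7, 152.6]]
s_x.png bed [0.28 0.03] cross [0.57 1.35] platen top@94 [(284, [0.21, 0.13]), (298, [0.22, 0.17]), (312, [0.25, 0.12]), (326, [0.24, 0.19])]
[[152 150 147 146 148 150 143 144 141 141 125 126 119 125 143 147 146 147
  148 149 149 149 149 146]
 [150 150 149 149 151 146 120 127 113 114 114 113 114 112 125 150 147 146
  147 147 149 152 151 152]
 [151 151 149 151 152 125  97 112 116 114 114 114 114 114 111 143 147 146
  144 145 147 151 151 149]
 [151 148 149 152 131  85  90  98 115 115 114 114 113 113 111 123 142 147
  146 144 147 150 148 147]
 [147 145 149 155 100  60  92  91 111 115 112 112 111 110 107 107 112 151
  149 146 146 148 148 149]
 [148 148 151 155 102  46  87  93  97 108 108 107 105 103 102 103  82 143
  146 145 146 147 148 148]
 [150 151 151 153 112  48  64  96  77  98 105 104 104 101  98  98  83 115
  146 144 150 150 151 151]
 [150 148 147 151 129  49  50  91  75 102  97  97  92  84  78  78  59  79
  152 
[... 1139 characters left out ...]
93  86 115 114 116  64  51  62  65  64  63  64  63  64  65  61  73
  120 113  87  87  88  87]
 [ 94  95  60 113 114 115  98  50  60  64  63  62  63  61  63  62  71  78
  119  88  91  88  88  87]
 [ 94  96  72  91 115 115 120  64  58  63  61  59  73  71  87  86 100  99
  110  58 101  88  88  88]
 [ 94  97  90  46 103 115 118  97  77  72  86  85 100  99 118 118 118 109
   76  68 105  87  85  87]
 [ 95  97  99  58  66  95 104 114 108 100 118 117 117 115 113 107  99  76
   52  92 101  87  88  90]
 [ 96  85 102  83  65  60  70  91  99 101 101 100 101  99  95  79  52  57
   77 100  93  88  98  94]
 [ 96  58  96 102  89  74  62  63  61  60  63  60  59  57  59  66  59  81
  101 101  63  77  93  93]]
```

```bash
python3 - <<'E'
from h import *
S=grab('scene'); s=ctrl.read_state(); print(s['eef_pos'],np.degrees(s['tool_rot'][2]),s['gripper_force'])
for z in(303.5,305.5):
    p=onz(S,[[276.4,152.5]],z)[0]; v=np.array(s['eef_pos'])-p; print(p,np.degrees(np.arctan2(v[1],v[0])),np.hypot(v[0],v[1]))
E
python3 mv.py 496,-58.3,345,138.6
```

```text
[494.91609268 -57.8381916  357.12387624] 45.73653804249681 76.09787106513977
[ 435.89372579 -117.75344085  303.5       ] 45.43011985248595 84.10396474535438
[ 437.52485691 -120.06312238  305.5       ] 47.314066135945154 84.65043386372484
29.8 [ 0.15  0.35 -0.12  1.86  0.05  0.94 -0.77] [494.9 -57.8 357.1] [-1.799e+02  1.000e-01  4.570e+01] [ 0.1  0.3 -5.5] [ 0.01 -0.03  0.05] 45.2 76.09787106513977
go (496.0, -58.3, 345.0, 138.6) [0.04 0.11 1.21] [-0.003 -0.    -1.621]
```

Request:
{"method": "send_rows", "body": {"rows": [[[0.04,0.05,0,0,0,-0.4],[0.04,0.05,0,0,0,-0.4],[0.04,0.05,0,0,0,-0.4],[0.04,0.05,0,0,0,-0.8],[0.04,0.05,0,0,0,-0.8],[0.04,0.05,0,0,0,-0.8],[0.04,0.05,0,0,0,-1.2],[0.04,0.05,0,0,0,-1.2],[0.04,0.05,0,0,0,-1.2],[0.04,0.05,0,0,0,-1.62]]]}}

```text
clock: 30.8
eef_pos: [495.8, -58.0, 356.9]
tool_rot: [-3.139, -0.002, 2.153]
force: [0.4, 0.1, -4.6]
width: 44.8
gripper_force: 75.5
```

Request:
{"method": "send_rows", "body": {"rows": [[[0,0,0,0,0,-0.15],[0,0,0,0,0,-0.28],[0,0,0,0,0,-0.28],[0,0,0,0,0,-0.28]]]}}

```text
clock: 31.2
eef_pos: [496.1, -58.1, 357.4]
tool_rot: [-3.141, -0.002, 2.425]
force: [-1.0, -0.7, -5.7]
width: 44.9
gripper_force: 75.8
```

```bash
python3 mv.py 496,-58.3,345,138.6 496,-58.3,318,138.6
```

```text
31.2 [ 0.43  0.38 -0.51  1.85  0.22  0.97  0.68] [496.1 -58.1 357.4] [-1.80e+02 -1.00e-01  1.39e+02] [-1.  -0.7 -5.7] [-0.07 -0.01  0.03] 44.9 75.78232884407043
go (496.0, -58.3, 345.0, 138.6) [-0.01 -0.01  1.24] [-0.001 -0.002  0.006]
go (496.0, -58.3, 318.0, 138.6) [-0.01 -0.01  3.94] [-0.001 -0.002  0.006]
```

Request:
{"method": "send_rows", "body": {"rows": [[[0,0,1,0,0,0],[0,0,2.2,0,0,0],[0,0,3.3,0,0,0],[0,0,3.8,0,0,0],[0,0,4.2,0,0,0],[0,0,4.6,0,0,0],[0,0,5,0,0,0]]]}}

```text
clock: 31.9
eef_pos: [496.8, -57.8, 308.1]
tool_rot: [3.141, 0.0, 2.429]
force: [0.6, 0.0, -4.5]
width: 45.3
gripper_force: 75.8
```

Request:
{"method": "send_rows", "body": {"rows": [[[0,0,0.5,0,0,0],[0,0,1,0,0,0],[0,0,1.5,0,0,0],[0,0,2,0,0,0],[0,0,2.5,0,0,0],[0,0,3,0,0,0],[0,0,3.4,0,0,0],[0,0,3.7,0,0,0]]]}}

```text
clock: 32.7
eef_pos: [496.3, -57.8, 270.7]
tool_rot: [-3.141, -0.001, 2.429]
force: [-0.6, 0.8, -5.2]
width: 45.3
gripper_force: 75.9
```

Request:
{"method": "send_rows", "body": {"rows": [[[0,0,0.1,0,0,0],[0,0,0.2,0,0,0],[0,0,0.3,0,0,0]]]}}

```text
clock: 33.0
eef_pos: [496.3, -57.7, 269.2]
tool_rot: [-3.141, 0.0, 2.429]
force: [-6.8, 1.8, 14.3]
width: 44.9
gripper_force: 77.9
```

Request:
{"method": "send_rows", "body": {"rows": [[[0,0,0,0,0,0.06],[0,0,0,0,0,0.12],[0,0,0,0,0,0.18],[0,0,0,0,0,0.24]]]}}

```text
clock: 33.4
eef_pos: [495.6, -57.4, 269.1]
tool_rot: [-3.139, 0.002, 2.197]
force: [-11.6, 6.3, 12.2]
width: 45.2
gripper_force: 84.3
```

```bash
python3 mv.py; python3 st.py; python3 e2.py | head -2|tail -1
```

```text
33.4 [ 0.33  0.49 -0.39  1.96  0.27  0.75  0.4 ] [495.6 -57.4 269.1] [-1.799e+02  1.000e-01  1.259e+02] [-11.6   6.3  12.2] [1.09 1.81 2.38] 45.2 84.25055265426636
balls [[317.9, 201.5]]
s_x.png bed [0.28 0.04] cross [0.56 1.35] platen top@94 [(284, [0.22, 0.12]), (298, [0.18, 0.15]), (312, [0.22, 0.14]), (326, [0.24, 0.19])]
```

The screw stalls rigidly just as the platen meets the mould, and it does so with either handle fit. So I'll unwind about 0.8 rad until the bar lies along the crosshead, release the handle, re-seat the mould hard, then wind again.

Request:
{"method": "send_rows", "body": {"rows": [[[0,0,-0.05,0,0,-0.12],[0,0,-0.05,0,0,-0.24],[0,0,-0.08,0,0,-0.36],[0,0,-0.12,0,0,-0.48],[0,0,-0.16,0,0,-0.6],[0,0,-0.2,0,0,-0.72],[0,0,-0.25,0,0,-0.84],[0,0,-0.3,0,0,-0.96],[0,0,-0.33,0,0,-1.04],[0,0,-0.33,0,0,-1.04]]]}}

```text
clock: 34.55
eef_pos: [495.4, -58.0, 271.9]
tool_rot: [-3.141, -0.002, -3.054]
force: [-5.8, 0.2, 1.7]
width: 45.1
gripper_force: 78.5
```

```bash
python3 mv.py; python3 st.py; python3 e2.py | head -2|tail -1
```

```text
34.55 [ 0.53  0.54 -0.69  1.95  0.46  0.82  1.24] [495.4 -58.  271.9] [-1.80e+02 -1.00e-01 -1.75e+02] [-5.8  0.2  1.7] [0.21 0.93 0.  ] 45.1 78.49232196807861
balls [[279.8, 167.5], [346.5, 186.0]]
bar yaw 4.9 174.4
s_x.png bed [0.29 0.04] cross [0.5  1.34] platen top@94 [(284, [-0.51, 0.12]), (298, [-0.54, 0.16]), (312, [-0.43, 1.99]), (326, [-0.4, 2.47])]
```

Request:
{"method": "send_rows", "body": {"rows": [[[0,0,0,0,0,0],[0,0,0,0,0,0],[0,0,0,0,0,0],[0,0,0,0,0,0],[0,0,-2,0,0,0],[0,0,-6,0,0,0],[0,0,-10,0,0,0],[0,0,-10,0,0,0]]], "grip": 0}}

```text
clock: 35.5
eef_pos: [499.3, -57.0, 376.3]
tool_rot: [-3.14, 0.01, -3.054]
force: [0.6, 1.0, 0.2]
width: 85.2
gripper_force: 0.0
```

```bash
python3 mv.py 487,35,370,95.7 485,75,250,95.7 488.5,21.8,117,95.7; python3 st.py; cp pics/s_x.png pics/s_z.png
```

```text
35.5 [ 0.61  0.41 -0.78  1.81  0.33  1.04  1.36] [499.3 -57.  376.3] [-179.9    0.6 -175. ] [0.6 1.  0.2] [ 0.04 -0.02 -0.02] 85.2 0.0
go (487.0, 35.0, 370.0, 95.7) [0.43 9.28 0.61] [0.007 0.009 1.558]
go (485.0, 75.0, 250.0, 95.7) [ 0.4  13.3  12.61] [0.007 0.009 1.558]
go (488.5, 21.8, 117.0, 95.7) [ 0.65  7.99 25.91] [0.007 0.009 1.558]
balls [[279.8, 167.7], [346.2, 186.0]]
bar yaw 5.1 173.5
```

Request:
{"method": "send_rows", "body": {"rows": [[[0.4,4,0,0,0,0.14],[0.4,8,0,0,0,0.28],[0.4,12,0,0,0,0.42],[0.4,13.5,0,0,0,0.56],[0.4,13.5,0,0,0,0.7],[0.4,13.5,0,0,0,0.84],[0.4,13.5,2,0,0,0.98],[0.4,13.5,5,0,0,1.12],[0.4,13.5,8,0,0,1.26],[0.4,13.5,11,0,0,1.4]]]}}

```text
clock: 36.55
eef_pos: [480.0, 75.9, 259.4]
tool_rot: [-3.14, 0.0, 1.823]
force: [0.2, 0.2, -0.6]
width: 85.3
gripper_force: 0.0
```

```bash
python3 mv.py 487,28,250,95.7 488,27,116,95.7
python3 - <<'E'
from h import *
S=grab('scene','s_m.png');a=cv2.imread('pics/s_m.png')[205:260,272:347]
g=cv2.cvtColor(a,6)
# rim corners: bright pixels >118 in expected rows
for u in(286,288,290,292,296,300,304,308,312,316,318,320):
    v0=int(231+(u-283.2)*.3153); col=g[v0-205-4:v0-205+7,u-272].astype(float); d=np.diff(col); i=d.argmin(); s=slice(max(0,i-1),i+2); w=np.clip(-d[s],0,None); print(u,round((w*(np.arange(v0-4,v0+6)+.5)[s]).sum()/w.sum()-(231+(u-283.2)*.3153),2),end='; ')
E
```

```text
36.55 [ 0.05  0.48 -0.38  2.    0.27  0.7  -0.24] [480.   75.9 259.4] [-179.9    0.   104.5] [ 0.2  0.2 -0.6] [-0.    0.04  0.  ] 85.3 0.0
go (487.0, 28.0, 250.0, 95.7) [-4.81 -0.52  0.94] [-0.002  0.     0.153]
go (488.0, 27.0, 116.0, 95.7) [-4.93 -0.42 14.34] [-0.002  0.     0.153]
286 -3.58; 288 -3.27; 290 0.36; 292 0.73; 296 0.46; 300 0.2; 304 -3.35; 308 0.68; 312 0.42; 316 0.16; 318 0.53; 320 -3.44;
```

Request:
{"method": "send_rows", "body": {"rows": [[[-1,0.1,3,0,0,0.1],[-1,0.1,7,0,0,0.153],[-1,0.1,11,0,0,0.153],[-1,0.1,13.5,0,0,0.153],[-1,0.1,14.3,0,0,0.153],[-2,0,14.3,0,0,0.153],[-3.2,-0.15,14.3,0,0,0.153],[-4.3,-0.3,14.3,0,0,0.153],[-4.9,-0.4,14.3,0,0,0.153],[-4.9,-0.4,14.3,0,0,0.153]]]}}

```text
clock: 37.6
eef_pos: [489.9, 25.9, 119.3]
tool_rot: [3.14, 0.001, 1.673]
force: [0.7, 0.1, 0.1]
width: 84.8
gripper_force: 0.0
```

Request:
{"method": "send_rows", "body": {"rows": [[[0,0,0,0,0,0],[0,0,0,0,0,0],[0,0,0,0,0,0],[0,0,0,0,0,0],[0,0,0,0,0,0],[0,0,0,0,0,0]]], "grip": 200}}

```text
clock: 38.2
eef_pos: [489.0, 28.3, 119.4]
tool_rot: [-3.141, 0.001, 1.677]
force: [-2.5, -0.4, 11.6]
width: 58.4
gripper_force: 61.5
```

```bash
python3 mv.py
```

```text
38.2 [ 0.02  0.72 -0.21  2.1   0.39  0.36 -0.4 ] [489.   28.3 119.4] [-180.     0.    96.1] [-2.5 -0.4 11.6] [-0.16  0.59 -0.06] 58.4 61.52459129691124
```

Request:
{"method": "send_rows", "body": {"rows": [[[0.3,0,-0.1,0,0,0],[0.7,-0.1,-0.1,0,0,0.007],[1,-0.15,-0.1,0,0,0.007],[0.7,-0.15,-0.1,0,0,0.007],[0.4,-0.15,-0.1,0,0,0.007],[0.1,-0.15,-0.1,0,0,0.007],[-0.2,-0.15,-0.1,0,0,0.007],[-0.4,-0.15,-0.1,0,0,0.007],[-0.6,-0.15,-0.1,0,0,0.007]]]}}

```text
clock: 39.1
eef_pos: [488.0, 27.6, 119.5]
tool_rot: [3.14, -0.008, 1.674]
force: [-4.1, 16.3, 2.2]
width: 58.2
gripper_force: 65.5
```

Request:
{"method": "send_rows", "body": {"rows": [[[-0.2,0,0,0,0,0],[-0.4,0,0,0,0,0],[-0.6,0,0,0,0,0]]]}}

```text
clock: 39.4
eef_pos: [487.3, 26.8, 119.5]
tool_rot: [3.141, -0.014, 1.679]
force: [-7.7, 27.8, 4.6]
width: 58.2
gripper_force: 65.8
```

```bash
python3 mv.py
```

```text
39.4 [ 0.05  0.72 -0.22  2.1   0.39  0.36 -0.38] [487.3  26.8 119.5] [180.   -0.8  96.2] [-7.7 27.8  4.6] [ 5.8   1.83 -0.09] 58.2 65.8327303826809
```

Request:
{"method": "send_rows", "body": {"rows": [[[0.3,0,0,0,0,0],[0.6,0,0,0,0,0],[0.7,0,0,0,0,0]]]}}

```text
clock: 39.7
eef_pos: [487.3, 27.6, 119.5]
tool_rot: [-3.141, -0.005, 1.676]
force: [-4.0, 7.3, 3.4]
width: 58.0
gripper_force: 65.4
```

Request:
{"method": "send_rows", "body": {"rows": [[[0,0,0,0,0,0],[0,0,0,0,0,0],[0,0,0,0,0,0],[0,0,0,0,0,0],[1.5,0,0,0,0,0],[4,0,-1,0,0,0],[5,0,-5,0,0,0],[5,0,-10,0,0,0],[5,0,-15,0,0,0],[5,0,-20,0,0,0]]], "grip": 0}}

```text
clock: 40.7
eef_pos: [483.1, 72.2, 321.4]
tool_rot: [-3.141, -0.0, 1.669]
force: [1.5, 0.0, -0.9]
width: 85.0
gripper_force: 0.0
```

```bash
cat > rim.py <<'E'
from h import *
import sys
for f in sys.argv[1:]:
    if f=='s_n.png': grab('scene',f)
    g=cv2.cvtColor(cv2.imread('pics/'+f),6).astype(float); r=[]
    for u in range(290,320):
        l=231+(u-283.2)*.3153; v0=int(l); vv=np.arange(v0-1,v0+5); d=np.clip(-np.diff(g[vv,u]),0,None); i=d.argmax(); s=slice(max(0,i-1),i+2); r.append((d[s]*(vv[:-1]+.5)[s]).sum()/d[s].sum()-l)
    p=np.polyfit(np.arange(290,320)-305,r,1); print(f,'mean',np.median(r).round(2),'slope*30',round(p[0]*30,2))
    for v in(238,): print([int(x) for x in g[236,278:290]],[int(x) for x in g[247,316:328]])
E
python3 rim.py s_r.png s_m.png s_n.png; python3 mv.py 497,-57.8,376,5.7; python3 mv.py 497,-57.8,376,185.7; python3 st.py
```

```text
s_r.png mean 0.36 slope*30 -0.15
[89, 88, 87, 83, 107, 104, 88, 88, 88, 89, 89, 90] [87, 88, 87, 87, 87, 88, 89, 84, 67, 68, 68, 67]
s_m.png mean 0.36 slope*30 -0.14
[90, 89, 88, 83, 109, 104, 89, 89, 88, 89, 89, 90] [88, 88, 88, 87, 87, 88, 89, 84, 68, 68, 67, 68]
s_n.png mean 0.25 slope*30 0.03
[90, 89, 88, 84, 109, 91, 89, 89, 89, 89, 89, 90] [87, 87, 87, 87, 87, 87, 90, 74, 68, 68, 68, 69]
40.75 [ 0.07  0.39 -0.39  1.92  0.19  0.86 -0.31] [486.6  73.5 328.9] [179.2  -0.   95.6] [2.3 0.5 5.4] [ 0.02 -0.17 -0.02] 85.3 0.0
go (497.0, -57.8, 376.0, 5.7) [-13.16  -0.19  -4.72] [ 0.01  -0.011  1.569]
40.75 [ 0.07  0.39 -0.39  1.92  0.19  0.86 -0.31] [486.6  73.5 328.9] [179.2  -0.   95.6] [2.3 0.5 5.4] [ 0.02 -0.17 -0.02] 85.3 0.0
go (497.0, -57.8, 376.0, 185.7) [-13.16  -0.19  -4.72] [ 0.011  0.01  -1.572]
balls [[279.8, 167.7], [346.3, 186.0]]
bar yaw 5.2 173.6
```

Request:
{"method": "send_rows", "body": {"rows": [[[0,0,-4.5,0,0,-0.14],[-3,0,-5,0,0,-0.28],[-7,0,-5,0,0,-0.42],[-11,-0.1,-5,0,0,-0.56],[-13.1,-0.2,-5,0,0,-0.7],[-13.1,-0.2,-5,0,0,-0.84],[-13.1,-0.2,-5,0,0,-0.98],[-13.1,-0.2,-5,0,0,-1.12],[-13.1,-0.2,-5,0,0,-1.26],[-13.1,-0.2,-5,0,0,-1.4]]]}}

```text
clock: 41.8
eef_pos: [494.0, -58.6, 368.8]
tool_rot: [-3.142, -0.001, 3.074]
force: [-0.5, -1.0, 0.2]
width: 85.8
gripper_force: 0.0
```

```bash
python3 mv.py 496,-58,330,184.9 496,-58,271,184.9
```

```text
41.8 [ 0.57  0.4  -0.71  1.83  0.3   1.02  1.24] [494.  -58.6 368.8] [-1.800e+02 -1.000e-01  1.761e+02] [-0.5 -1.   0.2] [-0.04  0.02 -0.04] 85.8 0.0
go (496.0, -58.0, 330.0, 184.9) [-0.2   0.07  3.88] [ 0.    -0.001 -0.153]
go (496.0, -58.0, 271.0, 184.9) [-0.21  0.07  9.78] [ 0.    -0.001 -0.153]
```

Request:
{"method": "send_rows", "body": {"rows": [[[-0.2,0.07,2,0,0,-0.14],[-0.2,0.07,5,0,0,-0.153],[-0.2,0.07,7,0,0,-0.153],[-0.2,0.07,8.5,0,0,-0.153],[-0.2,0.07,9.3,0,0,-0.153],[-0.2,0.07,9.7,0,0,-0.153],[-0.2,0.07,9.7,0,0,-0.153]]]}}

```text
clock: 42.5
eef_pos: [496.3, -57.6, 272.3]
tool_rot: [3.141, -0.0, -3.061]
force: [0.8, 1.2, 1.0]
width: 85.7
gripper_force: 0.0
```

Request:
{"method": "send_rows", "body": {"rows": [[[0,0,0,0,0,0],[0,0,0,0,0,0],[0,0,0,0,0,0],[0,0,0,0,0,0],[0,0,0,0,0,0],[0,0,0,0,0,0],[0,0,0,0,0,0]]], "grip": 230}}

```text
clock: 43.2
eef_pos: [496.8, -57.7, 273.3]
tool_rot: [-3.141, 0.001, -3.062]
force: [-0.7, -0.4, 6.0]
width: 45.4
gripper_force: 61.3
```

Request:
{"method": "send_rows", "body": {"rows": [[[0,0,0,0,0,0.08],[0,0,0.02,0,0,0.17],[0,0,0.05,0,0,0.26],[0,0,0.08,0,0,0.35],[0,0,0.11,0,0,0.44],[0,0,0.14,0,0,0.53],[0,0,0.18,0,0,0.62],[0,0,0.21,0,0,0.7]]]}}

```text
clock: 44.0
eef_pos: [496.9, -58.1, 271.1]
tool_rot: [-3.142, 0.002, 2.518]
force: [0.3, -2.1, 3.5]
width: 44.8
gripper_force: 61.2
```

```bash
python3 mv.py
```

```text
44.0 [ 0.39  0.49 -0.47  1.96  0.32  0.76  0.68] [496.9 -58.1 271.1] [-1.800e+02  1.000e-01  1.443e+02] [ 0.3 -2.1  3.5] [-0.43  0.14  0.11] 44.8 61.220537424087524
```

Tool yaw 144. The earlier stall came at about 134, so I'll go on carefully.

Request:
{"method": "send_rows", "body": {"rows": [[[0,0,0.03,0,0,0.08],[0,0,0.06,0,0,0.16],[0,0,0.09,0,0,0.24],[0,0,0.12,0,0,0.32]]]}}

```text
clock: 44.4
eef_pos: [496.5, -58.6, 270.5]
tool_rot: [-3.14, 0.004, 2.207]
force: [-4.0, -4.3, 13.8]
width: 45.3
gripper_force: 67.3
```

```bash
python3 mv.py;python3 e2.py | head -2|tail -1; python3 rim.py s_n.png|head -1
```

```text
44.4 [ 0.33  0.48 -0.38  1.96  0.26  0.75  0.42] [496.5 -58.6 270.5] [-179.9    0.2  126.4] [-4.  -4.3 13.8] [-0.84  0.77  2.91] 45.3 67.33306288719177
s_x.png bed [0.28 0.04] cross [0.49 1.34] platen top@94 [(284, [-0.56, 0.12]), (298, [-0.53, 2.04]), (312, [-0.49, 0.19]), (326, [-0.42, 1.99])]
s_n.png mean 0.28 slope*30 -0.05
```

Request:
{"method": "send_rows", "body": {"rows": [[[0,0,0,0,0,0.07],[0,0,0,0,0,0.14],[0,0,0,0,0,0.21],[0,0,0,0,0,0.28],[0,0,0,0,0,0.35],[0,0,0,0,0,0.35],[0,0,0,0,0,0.35]]]}}

```text
clock: 45.25
eef_pos: [497.8, -61.4, 270.8]
tool_rot: [3.141, 0.013, 1.876]
force: [-0.7, -14.5, 9.2]
width: 45.4
gripper_force: 205.9
```

```bash
python3 mv.py; python3 st.py; python3 e2.py | head -2|tail -1; cp pics/s_x.png pics/s_p.png; python3 rim.py s_r.png s_y.png s_n.png s_p.png | grep mean
```

```text
45.25 [ 0.26  0.47 -0.28  1.96  0.21  0.73  0.15] [497.8 -61.4 270.8] [179.9   0.8 107.5] [ -0.7 -14.5   9.2] [-3.13 -0.19  6.28] 45.4 205.87895142367415
balls [[311.3, 201.5]]
s_x.png bed [0.29 0.04] cross [0.56 1.35] platen top@94 [(284, [0.22, 0.14]), (298, [0.26, 0.13]), (312, [0.28, 0.14]), (326, [0.3, 0.19])]
s_r.png mean 0.36 slope*30 -0.15
s_y.png mean 0.36 slope*30 -0.15
s_n.png mean 0.32 slope*30 -0.06
s_p.png mean 0.32 slope*30 -0.06
```

Request:
{"method": "send_rows", "body": {"rows": [[[0,0,0,0,0,0.05],[0,0,0,0,0,0.1],[0,0,0,0,0,0.1],[0,0,0,0,0,0.1],[0,0,0,0,0,0.1],[0,0,0,0,0,0.1],[0,0,0,0,0,0.1],[0,0,0,0,0,0.1],[0,0,0,0,0,0.1],[0,0,0,0,0,0.1]]]}}

```text
clock: 46.45
eef_pos: [497.5, -61.4, 270.8]
tool_rot: [3.14, 0.015, 1.784]
force: [-1.6, -16.6, 10.2]
width: 45.5
gripper_force: 220.3
```

```bash
python3 mv.py; python3 st.py; python3 e2.py | head -2|tail -1
```

```text
46.45 [ 0.24  0.47 -0.26  1.96  0.19  0.73  0.08] [497.5 -61.4 270.8] [179.9   0.8 102.2] [ -1.6 -16.6  10.2] [-3.43  0.03  8.12] 45.5 220.3228068009048
balls [[308.2, 201.3]]
s_x.png bed [0.28 0.04] cross [0.53 1.35] platen top@94 [(284, [0.31, 0.14]), (298, [0.3, 0.14]), (312, [0.32, 0.17]), (326, [0.32, 0.13])]
```

Under about 8 N m the platen gives no more, and the re-seated mould stalls at the same angle. I'll unload gently so the screw stays tight, then release and retreat.

Request:
{"method": "send_rows", "body": {"rows": [[[0,0,0,0,0,-0.1],[0,0,0,0,0,-0.2],[0,0,0,0,0,-0.3],[0.1,0.1,0,0,0,-0.4],[0.1,0.1,0,0,0,-0.44],[0.1,0.1,0,0,0,-0.44]]]}}

```text
clock: 47.2
eef_pos: [498.8, -60.9, 271.0]
tool_rot: [3.141, 0.008, 2.191]
force: [-0.5, -10.6, 9.4]
width: 45.8
gripper_force: 163.5
```

```bash
python3 mv.py; python3 st.py; python3 e2.py | head -2|tail -1
```

```text
47.2 [ 0.33  0.48 -0.38  1.96  0.26  0.74  0.41] [498.8 -60.9 271. ] [180.    0.5 125.5] [ -0.5 -10.6   9.4] [-2.41 -0.41  0.41] 45.8 163.53784987237304
balls [[322.0, 200.6]]
s_x.png bed [0.29 0.04] cross [0.5  1.34] platen top@94 [(284, [0.22, 0.12]), (298, [0.2, 0.17]), (312, [0.22, 0.12]), (326, [0.32, 0.18])]
```

Request:
{"method": "send_rows", "body": {"rows": [[[-0.1,0,0,0,0,0],[-0.1,0,0,0,0,0],[-0.1,0,0,0,0,0],[-0.1,0,0,0,0,0],[-0.1,0,-1,0,0,0],[-0.1,0,-3,0,0,0],[-0.1,0,-7,0,0,0],[-0.1,0,-11,0,0,0],[-0.1,0,-14,0,0,0],[-0.1,0,-14,0,0,0]]], "grip": 0}}

```text
clock: 48.35
eef_pos: [499.7, -56.6, 414.1]
tool_rot: [3.134, 0.006, 2.192]
force: [-0.2, -0.2, -1.1]
width: 85.0
gripper_force: 0.0
```

```bash
python3 mv.py; python3 st.py; python3 e2.py | head -2|tail -1; python3 rim.py s_n.png | head -1
python3 - <<'E'
from h import *
S=grab('scene')
for y in(128,132,136,140,144):
    b=np.array([np.cos(np.radians(y)),np.sin(np.radians(y))]);print(y,[proj(S,np.r_[np.array([496,-58.3])+k*85*b,z]).round(1).tolist() for k in(1,-1) for z in(214,217)])
E
```

```text
48.35 [ 0.38  0.32 -0.44  1.76  0.15  1.09  0.52] [499.7 -56.6 414.1] [179.6   0.4 125.6] [-0.2 -0.2 -1.1] [ 0.02 -0.02 -0.08] 85.0 0.0
balls [[302.1, 156.2], [323.7, 200.2]]
bar yaw -43.6 175.9
s_x.png bed [0.28 0.04] cross [0.49 1.34] platen top@94 [(284, [0.24, 0.11]), (298, [0.22, 0.17]), (312, [0.2, 0.12]), (326, [0.28, 0.2])]
s_n.png mean 0.28 slope*30 0.04
128 [[[308.6, 156.9]], [[308.6, 155.9]], [[319.2, 201.2]], [[319.2, 200.2]]]
132 [[[306.2, 157.2]], [[306.2, 156.2]], [[321.8, 200.9]], [[321.8, 199.9]]]
136 [[[303.9, 157.5]], [[303.9, 156.5]], [[324.4, 200.4]], [[324.4, 199.4]]]
140 [[[301.7, 158.0]], [[301.6, 157.0]], [[326.9, 199.8]], [[326.9, 198.8]]]
144 [[[299.4, 158.5]], [[299.4, 157.5]], [[329.3, 199.2]], [[329.3, 198.2]]]
```

The balls sit about 2 mm higher than after the first fit, so the refitted handle may not be fully down. I'll press on the bar symmetrically with the open fingertips.

```bash
python3 mv.py 496,-58.3,315,46.5
```

```text
48.6 [ 0.38  0.32 -0.43  1.77  0.15  1.09  0.51] [497.1 -57.2 408.1] [-1.799e+02 -1.000e-01  1.256e+02] [1.3 0.4 0.3] [-0.02  0.02 -0.01] 86.0 0.0
go (496.0, -58.3, 315.0, 46.5) [-0.04 -0.14  9.31] [-0.003 -0.     1.38 ]
```

Request:
{"method": "send_rows", "body": {"rows": [[[0,-0.1,1,0,0,0.14],[0,-0.1,2,0,0,0.28],[0,-0.1,3,0,0,0.42],[0,-0.1,4,0,0,0.56],[0,-0.1,5,0,0,0.7],[0,-0.1,6,0,0,0.84],[0,-0.1,7,0,0,0.98],[0,-0.1,7.6,0,0,1.12],[0,-0.1,8.2,0,0,1.26],[0,-0.1,8.6,0,0,1.38]]]}}

```text
clock: 49.6
eef_pos: [496.2, -57.6, 321.5]
tool_rot: [-3.139, 0.002, 0.807]
force: [-0.6, 0.4, -0.2]
width: 85.5
gripper_force: 0.0
```

Request:
{"method": "send_rows", "body": {"rows": [[[0,0,0.4,0,0,0],[0,0,0.8,0,0,0],[0,0,1.2,0,0,0],[0,0,1.6,0,0,0],[0,0,2,0,0,0]]]}}

```text
clock: 50.1
eef_pos: [496.9, -57.9, 302.8]
tool_rot: [-3.141, -0.0, 0.812]
force: [-0.9, -0.2, 0.5]
width: 85.2
gripper_force: 0.0
```

Request:
{"method": "send_rows", "body": {"rows": [[[0,0,0.3,0,0,0],[0,0,0.6,0,0,0],[0,0,0.9,0,0,0],[0,0,1.1,0,0,0]]]}}

```text
clock: 50.5
eef_pos: [496.9, -57.8, 291.9]
tool_rot: [-3.142, 0.0, 0.812]
force: [0.2, -0.1, -0.4]
width: 85.2
gripper_force: 0.0
```

Request:
{"method": "send_rows", "body": {"rows": [[[0,0,0.15,0,0,0],[0,0,0.3,0,0,0],[0,0,0.45,0,0,0]]]}}

```text
clock: 50.8
eef_pos: [497.0, -57.8, 287.6]
tool_rot: [3.141, -0.0, 0.812]
force: [-0.3, -0.2, -0.3]
width: 85.3
gripper_force: 0.0
```

Request:
{"method": "send_rows", "body": {"rows": [[[0,0,0.1,0,0,0],[0,0,0.2,0,0,0],[0,0,0.3,0,0,0]]]}}

```text
clock: 51.1
eef_pos: [497.0, -57.8, 284.6]
tool_rot: [3.141, -0.0, 0.812]
force: [-0.1, -0.1, 0.4]
width: 85.7
gripper_force: 0.0
```

Request:
{"method": "send_rows", "body": {"rows": [[[0,0,0.1,0,0,0],[0,0,0.2,0,0,0],[0,0,0.3,0,0,0]]]}}

```text
clock: 51.4
eef_pos: [497.0, -57.8, 281.6]
tool_rot: [3.142, -0.0, 0.812]
force: [-0.1, 0.6, -0.5]
width: 85.1
gripper_force: 0.0
```

Request:
{"method": "send_rows", "body": {"rows": [[[0,0,0.1,0,0,0],[0,0,0.2,0,0,0],[0,0,0.3,0,0,0]]]}}

```text
clock: 51.7
eef_pos: [497.1, -57.8, 280.9]
tool_rot: [3.141, -0.001, 0.812]
force: [-7.1, 0.0, 28.3]
width: 85.3
gripper_force: 13.9
```

```bash
python3 mv.py; python3 st.py
```

```text
51.7 [ 0.13  0.45 -0.09  1.95  0.06  0.74 -0.76] [497.1 -57.8 280.9] [179.9  -0.   46.5] [-7.1  0.  28.3] [ 0.25  1.66 -0.02] 85.3 13.941086679697037
balls [[323.7, 200.3]]
```

The handle is solid under 28 N and the balls did not move, so it is fully down on the shoulder. I'll retreat and hand in.

Request:
{"method": "send_rows", "body": {"rows": [[[0,0,-0.5,0,0,0],[0,0,-2,0,0,0],[0,0,-6,0,0,0],[0,0,-10,0,0,0],[0,0,-13,0,0,0],[0,0,-13,0,0,0]]]}}

```text
clock: 52.35
eef_pos: [498.9, -57.9, 412.8]
tool_rot: [3.135, -0.006, 0.812]
force: [-0.6, -0.1, -0.3]
width: 85.6
gripper_force: 0.0
```

```bash
python3 st.py; python3 e2.py | head -2|tail -1; python3 -c "
from cell import ctrl
print(ctrl.finish_job())"
```

```text
balls [[302.1, 156.2], [323.7, 200.2]]
bar yaw -43.6 175.9
s_x.png bed [0.29 0.03] cross [0.54 1.35] platen top@94 [(284, [0.21, 0.12]), (298, [0.19, 0.17]), (312, [0.2, 0.12]), (326, [0.3, 0.2])]
the job is handed in; nothing more can be done
None
```

Handed in at 52 s, but firm pressing is not confirmed: the mould is home and the handle is on the shoulder, yet the screw stalled solid (about 8 N m) at an estimated 2.4 rad, where the platen meets the mould, short of the 3.01 stop; I also lifted and refitted the handle and pulled the mould out about 10 mm and re-seated it after first winding, and I did not re-check the tubs, cobs and scoop at the end.

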